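# Dry the washed sample cans under the swing-arm lamp

### The job

Swing the drying lamp clear of the tray all the way to its parking stop, lift every washed can that hangs on the drip rail up and off its hook and stand it upright in a tray bay of its own, then swing the lamp back over the loaded tray to its home stop. Leave the tray where the lamp will be over it, and do not disturb the glassware and other things standing about.

Things in the scene. Friction and masses are not known exactly. Their poses are not given: they have to be found in the camera images.
- can1: Open steel can: cup 60 mm wide and tall, 160 g. A fixed wire bail in its y-z plane rises from the rim at y = +-28 mm to a peak 108 mm above the bottom; on the peak a black grip tab, 14 (x) by 22 (y) mm, from 108 to 142 mm. Origin: centre of the bottom, z up. If present it starts hung by the bail's peak on the hook at y = 120 mm, bottom 72 mm above the table. None if absent.
- can2: Open steel can: cup 60 mm wide and tall, 160 g. A fixed wire bail in its y-z plane rises from the rim at y = +-28 mm to a peak 108 mm above the bottom; on the peak a black grip tab, 14 (x) by 22 (y) mm, from 108 to 142 mm. Origin: centre of the bottom, z up. If present it starts hung by the bail's peak on the hook at y = 40 mm, bottom 72 mm above the table. None if absent.
- can3: Open steel can: cup 60 mm wide and tall, 160 g. A fixed wire bail in its y-z plane rises from the rim at y = +-28 mm to a peak 108 mm above the bottom; on the peak a black grip tab, 14 (x) by 22 (y) mm, from 108 to 142 mm. Origin: centre of the bottom, z up. If present it starts hung by the bail's peak on the hook at y = -40 mm, bottom 72 mm above the table. None if absent.
- can4: Open steel can: cup 60 mm wide and tall, 160 g. A fixed wire bail in its y-z plane rises from the rim at y = +-28 mm to a peak 108 mm above the bottom; on the peak a black grip tab, 14 (x) by 22 (y) mm, from 108 to 142 mm. Origin: centre of the bottom, z up. If present it starts hung by the bail's peak on the hook at y = -120 mm, bottom 72 mm above the table. None if absent.
- rail: Fixed drip rail. Foot 120 x 400 x 12 mm; bar along y at x = +20 mm, 170 mm up; posts at y = +-175 mm, 176 mm tall. Four 8 mm hooks at y = 120, 40, -40, -120 mm run level from the bar to -x (the front), 170 mm up, and end in tips turned up 16 mm at x = -62 mm; cans hang near x = -37 mm. Origin: middle, on the table.
- tray: Loose white tray, 165 x 165 x 28 mm, 900 g, with four square 75 mm bays centred at x, y = +-40 mm. Floor and walls are 5 mm thick: a can in a bay has its bottom 5 mm above the table. Origin: centre of the underside, z up.
- lamp (a joint): Drying lamp's arm on a vertical hinge. 0 = home stop, arm along the hinge frame's -x, lamp over the tray; 1.5 rad = parking stop, swung clear to its +y side (clockwise from above). It turns stiffly and stays where left.
- lamp_grip (a point): Point on the black upright grip post on the lamp, 20 mm diameter: 235 mm above the table, post from 200 to 252 mm. 200 mm from the hinge axis; moves with the arm. Below it the white shade, 120 x 120 mm, from 168 to 200 mm up; the arm, 22 mm wide, from 193 to 211 mm.
- lamp_hinge (a point): Point on the lamp's hinge axis, 190 mm above the table, on the fixed steel post (24 mm thick, 203 mm tall, round foot 90 mm wide). Its frame is fixed, z up.
- flask1: Bystander: a stoppered volumetric flask, 142 mm tall, bulb 68 mm wide; leave it be. Origin: centre of its underside.
- flask2: Bystander: a stoppered volumetric flask, 163 mm tall, bulb 78 mm wide; leave it be. Origin: centre of its underside.
- flask3: Bystander: a stoppered volumetric flask, 128 mm tall, bulb 61 mm wide; leave it be. Origin: centre of its underside.
- amber: Bystander: an amber glass reagent bottle, 190 mm tall, 90 mm wide; leave it be. Origin: centre of its underside.
- tub: Bystander: a low yellow tub, 60 mm tall, 90 mm wide; leave it be. Origin: centre of its underside.
- cap: Bystander: a blue bottle cap lying flat, 48 mm wide, 22 mm high; leave it be. Origin: centre of its underside.
- jar: Bystander: a glass jar with a red lid, 85 mm tall, 72 mm wide; leave it be. Origin: centre of its underside.

How it is judged:
By the outcome, as a careful person would: the job done as asked, in the order asked, and still so for the second after the job is handed in, with the robot touching nothing.
Of can1, can2, can3, can4 only 3 to 4 are there at a start; the rules pass over those that are not, and their reading is None.
At some moment in a run one of tray may be knocked a few centimetres aside while the robot is not near it.
Once in a run the grip may slacken for a moment while it holds something.
It also fails if it takes over 208 s, if anything falls off the work surface, if the arm or the gripper's body presses on something with over 40 N, if the wrist force passes 120 N, or if a joint passes its speed limit or range.

### The arm

A 7-joint arm with a two-finger parallel gripper is mounted at the origin on the work surface. World frame = base frame: x ahead of the robot, y to its left, z up, the work surface at z = 0. Lengths are in m, angles in rad, forces in N, time in s.
With the tool pointing down it reaches from about 0.425 to 1.025 m from the base axis. Payload 3.6 kg.
Tool frame: the origin (TCP) lies midway between the tips of the shut fingers; the grasp point (between the pads) lies 19 mm behind it (r.tcp_to_grasp is the distance from the TCP to the grasp point, in m); z points along the fingers, y is the line along which they close (so a half turn about z gives the same grasp; the last joint's range is limited). The gripper opens to 85 mm and grips with 20 to 120 N. Pads are 22 mm wide; open, the fingers measure 114 mm over their backs; the gripper's body (76 mm by 85 mm) begins 54 mm behind the grasp point. The pads swing forward as they close: fully open they stand 13 mm farther back than shut.
Start: joints at [1.206, 0.591, 0.048, 1.609, -0.033, 0.943, -0.034], TCP at [0.195, -0.698, 0.211] pointing down, gripper open.
Joint ranges: [-2.69, 2.69], [-0.47, 2.24], [-1.27, 1.36], [0.19, 2.51], [-1.53, 4.68], [0.08, 2.07], [-3.09, 3.09]. Speed limits (rad/s): [2.57, 2.57, 3.14, 3.14, 3.14, 3.14, 3.14].

### API

Orientations are given as a rotation vector (axis times angle).
In Python, from workcell import r, optics gives the robot as it stands.
- The arm moves only by the tool step_arm, never from a script. Its argument "increments" is a list of rows, each a list of 5 numbers: the finger opening in m, from 0 to 0.0854, then the shift along the tool's x, y, z in m, then the turn about the tool's z in degrees. In form: [[gripper, dx, dy, dz, yaw], ...]. A call has 1 to 5 rows; each row shifts and turns the commanded pose from where the row before left it, along the tool's axes as they then stand; what a row does not reach is not made up. A row lasts 1/12 s, in which the tool goes at most 41.7 mm and 7.16 degrees, less where a joint would pass 70% of its speed; a pose out of reach is approached as far as the arm can. A call with a gripper value outside its range is refused whole. The fingers move at their own pace and stop on an object; the grip force is fixed at half the most. Time passes only in rows, so rows that do not move let the fingers close. It gives the time, the measured TCP pose, the force, the opening and the grip force at its end, in the units of the state.
- r.read_state(): the state, without advancing time (a new reading comes with each control period).
- optics.camera(name): name is "side" or "top"; returns a dict with "color" (420x560x3 uint8, blue, green, red), "fx", "fy", "cx", "cy" (pixels), "extrinsics" (4x4, takes a point from camera to world coordinates). Camera axes: x right, y down, z forward; pixel columns grow to the right and rows downward; lengths in m; the calibration is good to about 2 mm. A picture is of the moment at which its call begins. There is no depth.
- r.close_job(): hands the job in; it is judged then, once.
The state is a dict: "t": time; "joint_pos": joint angles; "joint_vel": joint speeds; "tau": joint torques, N m; "eef_pos": TCP position; "tcp_rot": TCP orientation; "contact_force": force on the tool from outside, world axes, zero at the start; "torque": the same for the moment, N m; "gripper_width": opening from 0.0 (shut) to 1.0 (fully open); "grasp_force": force on a finger pad.
Only numpy, scipy, OpenCV 4.12 (cv2) and the standard library are available. Lean on these libraries where they do the work, as an engineer would, in place of code of your own. Each camera call takes 0.05 s, during which the arm holds its last target. There are 200 camera calls.

## Working session

There is one attempt and no reset: what is moved stays moved. The work goes in short steps, Python scripts to look and compute and a tool call to move; the robot and the scene stay as the last step left them, time stands still between calls to the robot, and variables do not carry over. Pictures are saved under pics/ and viewed, at most 14 in all, crops included, and the job is handed in when it is done.

Besides the shell and the picture viewer there is one more tool, called after "Request:" by a JSON object that holds its "op" and its "data". step_arm: Moves the arm, as the interface text tells. Its arguments: {"type":"object","properties":{"increments":{"type":"array","items":{"type":"array","items":{"type":"number"}}}},"required":["increments"]}

```bash
ls; mkdir -p pics; python3 - <<'E'
from workcell import r, optics
import cv2,numpy as np
print(r.read_state()); print(r.tcp_to_grasp)
for n in("side","top"):
    c=optics.camera(n); cv2.imwrite(f"pics/{n}0.png",c["color"]); print(n,c["fx"],c["fy"],c["cx"],c["cy"]); print(np.round(c["extrinsics"],4).tolist())
E
```

```text
pics
{'t': 0.0, 'joint_pos': array([ 1.20547605,  0.59212145,  0.04828083,  1.60984859, -0.03330986,
        0.94271637, -0.03372116]), 'joint_vel': array([ 0.00079358, -0.00073768,  0.00081029, -0.00024639, -0.00228793,
        0.00096274, -0.00036416]), 'tau': array([ 6.92552430e-05, -5.48677504e+01,  1.54665828e+00, -1.98119849e+01,
        9.42322804e-03,  8.82934313e-03,  5.50909718e-06]), 'eef_pos': array([ 0.19442942, -0.69751566,  0.20972901]), 'tcp_rot': array([-3.11037774e+00, -4.25462862e-01,  6.57903716e-04]), 'contact_force': array([ 0.29671177, -0.35155024,  0.06355262]), 'torque': array([-0.01015945,  0.01748288, -0.04190838]), 'grasp_force': 0.0, 'gripper_width': 1.0046959978316643}
0.0187
side 386.2044356503802 386.2044356503802 281.6021985264758 204.81113466222885
[[0.9935, -0.0448, 0.1043, 0.4903], [-0.1124, -0.5135, 0.8507, -0.998], [0.0154, -0.8569, -0.5153, 0.7486], [0.0, 0.0, 0.0, 1.0]]
top 508.307083547469 508.307083547469 271.6129175721113 206.88355002841908
[[-0.0241, -0.9764, 0.2146, 0.3136], [-0.9997, 0.0243, -0.0018, -0.05], [-0.0034, -0.2146, -0.9767, 1.5278], [0.0, 0.0, 0.0, 1.0]]
```

View pics/top0.png

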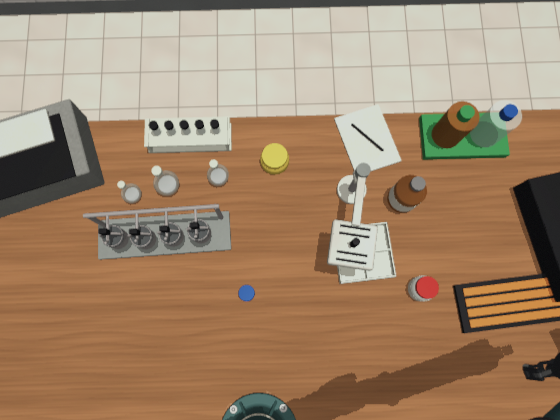

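View pics/side0.png

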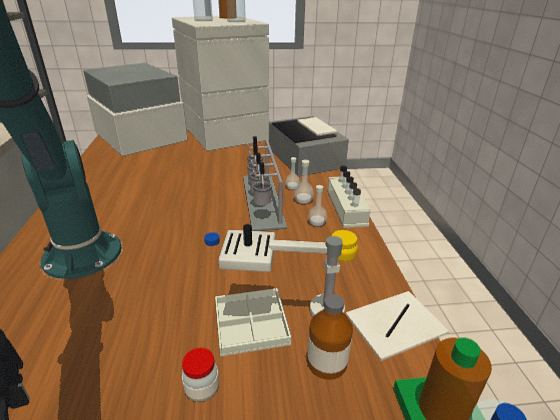

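```bash
cat > h.py <<'E'
from workcell import r, optics
import cv2,numpy as np
def ray(c,u,v):
    E=np.array(c["extrinsics"]); d=E[:3,:3]@np.array([(u-c["cx"])/c["fx"],(v-c["cy"])/c["fy"],1.]); return E[:3,3],d
def onz(c,u,v,z):
    o,d=ray(c,u,v); return (o+d*(z-o[2])/d[2])
def proj(c,p):
    E=np.array(c["extrinsics"]); q=E[:3,:3].T@(np.asarray(p,float)-E[:3,3]); return c["fx"]*q[0]/q[2]+c["cx"],c["fy"]*q[1]/q[2]+c["cy"]
def crop(c,u0,u1,v0,v1,s,f):
    cv2.imwrite(f"pics/{f}.png",cv2.resize(c["color"][v0:v1,u0:u1],None,fx=s,fy=s,interpolation=cv2.INTER_CUBIC))
def blobs(c,m,amin=8):
    n,_,st,ce=cv2.connectedComponentsWithStats(m.astype(np.uint8)); return [(st[i].tolist(),ce[i].round(1).tolist()) for i in range(1,n) if st[i][4]>=amin]
E
python3 - <<'E'
from h import *
T=optics.camera("top");S=optics.camera("side")
a=crop(T,80,240,190,270,5,"railT"); crop(S,210,350,120,360,2.5,"S1"); crop(T,310,470,150,310,3.7,"trayT")
P=lambda u,v,z:onz(T,u,v,z).round(3).tolist()
for n,u,v,z in[("grip",355,242,.252),("hinge",363,170,.203),("hingefoot",352,190,0.005),("tray1",341,281,.028),("tray2",394,277,.028),("tray3",388,224,.028),("railfootBL",98,257,.012),("railfootBR",231,247,.012),("barL",86,215,.176),("barR",219,206,.176),("tub",275,155,.06),("amber",415,184,.19),("jar",427,287,.085),("cap",246,293,.022),("f1",121,184,.14),("f2",157,170,.16),("f3",213,163,.14)]: print(n,P(u,v,z))
g=T["color"].max(2)
print(blobs(T,(g<45)&(np.indices(g.shape)[0]>195)&(np.indices(g.shape)[0]<270)&(np.indices(g.shape)[1]<400)))
E
```

```text
grip [0.498, -0.261, 0.252]
hinge [0.701, -0.303, 0.203]
hingefoot [0.695, -0.302, 0.005]
tray1 [0.416, -0.25, 0.028]
tray2 [0.424, -0.406, 0.028]
tray3 [0.582, -0.4, 0.028]
railfootBL [0.506, 0.47, 0.012]
railfootBR [0.526, 0.072, 0.012]
barL [0.601, 0.452, 0.176]
barR [0.617, 0.091, 0.176]
tub [0.796, -0.067, 0.06]
amber [0.662, -0.444, 0.19]
jar [0.39, -0.483, 0.085]
cap [0.388, 0.028, 0.022]
f1 [0.695, 0.371, 0.14]
f2 [0.728, 0.266, 0.16]
f3 [0.751, 0.111, 0.14]
[([0, 196, 12, 4, 30], [4.0, 197.0]), ([191, 222, 8, 7, 44], [194.5, 225.5]), ([160, 226, 10, 7, 56], [164.5, 228.9]), ([99, 229, 11, 7, 60], [104.1, 231.5]), ([130, 229, 10, 7, 56], [134.5, 231.9]), ([350, 241, 8, 6, 25], [352.8, 244.1])]
```

View pics/railT.png

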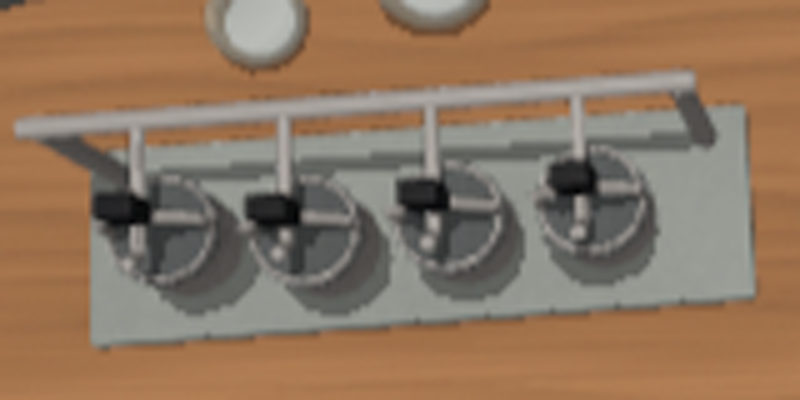

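View pics/S1.png

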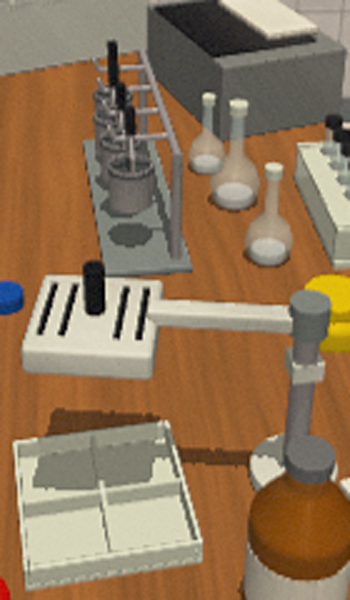

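View pics/trayT.png

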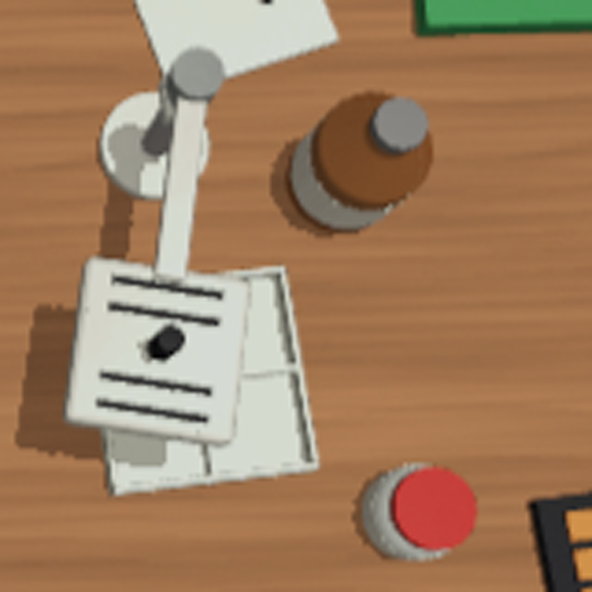

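```bash
cat >> h.py <<'E'
from scipy.spatial.transform import Rotation as R
def tri(pairs):
    A=np.zeros((3,3));b=np.zeros(3)
    for c,u,v in pairs:
        o,d=ray(c,u,v);d=d/np.linalg.norm(d);M=np.eye(3)-np.outer(d,d);A+=M;b+=M@o
    return np.linalg.solve(A,b)
def go(x,y,z,ydeg=None):
    """tool-frame shift to the target, and turn needed for tool y to point at world angle ydeg (turn first)"""
    s=r.read_state();m=R.from_rotvec(s["tcp_rot"]).as_matrix();a=np.degrees(np.arctan2(m[1,1],m[0,1]))
    turn=0 if ydeg is None else -((ydeg-a+180)%360-180)
    m2=m@R.from_euler("z",turn,degrees=True).as_matrix()
    d=m2.T@(np.array([x,y,z])-s["eef_pos"])
    print("t%.1f"%s["t"],"tcp",s["eef_pos"].round(4),"yang %.1f"%a,"turn %.1f"%turn,"shift(after turn) mm",(d*1000).round(1),"q7 %.2f"%s["joint_pos"][6],"w %.3f"%(s["gripper_width"]*.0854))
E
python3 - <<'E'
from h import *
T=optics.camera("top");S=optics.camera("side")
print("grip",tri([(T,352.8,244.1)]+[(S,247.5,233)]).round(4), onz(T,353,244,.235), onz(S,247.5,226,.252))
for t,s in [((104.1,231.5),(254.4,140)),((164.5,228.9),(258,156.5)),((194.5,225.5),(261.6,167.5))]:
    print(tri([(T,*t),(S,*s)]).round(4))
for u,v in[(104.1,231.5),(134.5,231.9),(164.5,228.9),(194.5,225.5)]: print("tab",onz(T,u,v,.199).round(4))
# rail foot corners side view: near corners (crop2.5)
for n,u,v in[("footFR",210+102/2.5,120+272/2.5),("footBR",210+190/2.5,120+266/2.5),("hingetop",210+310/2.5,120+300/2.5)]:
    print(n,onz(S,u,v,.012 if n[0]=='f' else .203).round(4))
w=(T["color"].min(2)>165)
for n,u,v in[("BL",310+112/3.7,150+493/3.7),("BR",310+317/3.7,150+467/3.7),("TR",310+284/3.7,150+267/3.7)]: print(n,onz(T,u,v,.028).round(4))
for n,u,v in[("BL",210+30/2.5,120+575/2.5),("BR",210+200/2.5,120+548/2.5),("TL",210+15/2.5,120+438/2.5),("TR",210+167/2.5,120+423/2.5)]: print("side",n,onz(S,u,v,.028).round(4))
go(.498,-.261,.3,78)
E
```

```text
grip [ 0.4991 -0.2589  0.228 ] [ 0.49513186 -0.25847309  0.235     ] [ 0.50275429 -0.26458777  0.252     ]
[0.5508 0.393  0.1999]
[0.5541 0.2325 0.2022]
[0.5617 0.1538 0.1975]
tab [0.5498 0.3931 0.199 ]
tab [0.5467 0.3125 0.199 ]
tab [0.5528 0.2331 0.199 ]
tab [0.56   0.1535 0.199 ]
footFR [0.5191 0.0722 0.012 ]
footBR [0.6383 0.0758 0.012 ]
hingetop [ 0.7072 -0.2703  0.203 ]
BL [ 0.4096 -0.2479  0.028 ]
BR [ 0.4261 -0.4113  0.028 ]
TR [ 0.5876 -0.3969  0.028 ]
side BL [ 0.4338 -0.4188  0.028 ]
side BR [ 0.5881 -0.4046  0.028 ]
side TL [ 0.4151 -0.2462  0.028 ]
side TR [ 0.5746 -0.2393  0.028 ]
t0.3 tcp [ 0.1946 -0.6981  0.2105] yang -74.4 turn -152.4 shift(after turn) mm [-205.9  490.7  -89.2] q7 -0.03 w 0.085
```

Request:
{"op": "step_arm", "data": {"increments": [[0.05, 20, -17, -12, 0]]}}

```text
t: 0.38
eef_pos: [0.2074, -0.6707, 0.2245]
tcp_rot: [-3.113, -0.409, 0.012]
contact_force: [-0.6, 0.1, 0.7]
gripper_width: 0.878
grasp_force: 0.0
```

Request:
{"op": "step_arm", "data": {"increments": [[0.05, 0.02, -0.017, -0.015, 0], [0.05, 0.02, -0.017, -0.015, 0], [0.05, 0.028, -0.023, -0.012, 0], [0.05, 0.028, -0.023, -0.012, 0], [0.05, 0.028, -0.023, -0.012, 0]]}}

```text
t: 0.8
eef_pos: [0.3082, -0.5331, 0.2949]
tcp_rot: [3.113, 0.425, 0.0]
contact_force: [0.9, -0.1, -0.4]
gripper_width: 0.584
grasp_force: 0.0
```

Request:
{"op": "step_arm", "data": {"increments": [[0.05, 0.028, -0.023, -0.01, 0], [0.05, 0.028, -0.023, -0.01, 0], [0.05, 0.028, -0.023, 0, 0], [0.05, 0.028, -0.023, 0, 0], [0.05, 0.028, -0.023, 0, 0]]}}

```text
t: 1.22
eef_pos: [0.4124, -0.3846, 0.3148]
tcp_rot: [3.112, 0.425, 0.001]
contact_force: [1.7, -0.1, -0.4]
gripper_width: 0.587
grasp_force: 0.0
```

Request:
{"op": "step_arm", "data": {"increments": [[0.05, 0.028, -0.023, 0, 0], [0.05, 0.028, -0.023, 0, 0], [0.05, 0.028, -0.023, 0, 0], [0.05, 0, 0, 0, -7], [0.05, 0, 0, 0, -7]]}}

```text
t: 1.63
eef_pos: [0.4762, -0.2935, 0.3144]
tcp_rot: [-3.032, -0.821, -0.001]
contact_force: [-0.6, -1.8, -0.7]
gripper_width: 0.584
grasp_force: 0.0
```

Request:
{"op": "step_arm", "data": {"increments": [[0.05, 0, 0, 0, -7], [0.05, 0, 0, 0, -7], [0.05, 0, 0, 0, -7], [0.05, 0, 0, 0, -7], [0.05, 0, 0, 0, -7]]}}

```text
t: 2.05
eef_pos: [0.4739, -0.2971, 0.3142]
tcp_rot: [-2.651, -1.686, 0.0]
contact_force: [-0.3, -0.2, 0.2]
gripper_width: 0.583
grasp_force: 0.0
```

Request:
{"op": "step_arm", "data": {"increments": [[0.05, 0, 0, 0, -7], [0.05, 0, 0, 0, -7], [0.05, 0, 0, 0, -7], [0.05, 0, 0, 0, -7], [0.05, 0, 0, 0, -7]]}}

```text
t: 2.47
eef_pos: [0.4739, -0.2972, 0.3143]
tcp_rot: [2.021, 2.405, -0.0]
contact_force: [0.1, -0.5, 0.2]
gripper_width: 0.585
grasp_force: 0.0
```

Request:
{"op": "step_arm", "data": {"increments": [[0.05, 0, 0, 0, -7], [0.05, 0, 0, 0, -7], [0.05, 0, 0, 0, -7], [0.05, 0, 0, 0, -7], [0.05, 0, 0, 0, -7]]}}

```text
t: 2.88
eef_pos: [0.4738, -0.2972, 0.3142]
tcp_rot: [-1.205, -2.901, 0.0]
contact_force: [0.5, -0.4, 0.5]
gripper_width: 0.584
grasp_force: 0.0
```

```bash
python3 -c "
from h import *
go(.497,-.259,.218,78)"
```

```text
t2.9 tcp [ 0.4738 -0.2972  0.3142] yang 44.9 turn -33.1 shift(after turn) mm [-14.7  42.2  96.2] q7 1.09 w 0.050
```

Request:
{"op": "step_arm", "data": {"increments": [[0.05, 0, 0, 0, -7], [0.05, 0, 0, 0, -7], [0.05, 0, 0, 0, -7], [0.05, 0, 0, 0, -7], [0.05, 0, 0, 0, -5]]}}

```text
t: 3.3
eef_pos: [0.4738, -0.2972, 0.3143]
tcp_rot: [-0.332, -3.124, 0.0]
contact_force: [0.0, -0.1, 0.5]
gripper_width: 0.586
grasp_force: 0.0
```

Request:
{"op": "step_arm", "data": {"increments": [[0.05, -0.015, 0.021, 0, 0], [0.05, 0, 0.021, 0, 0], [0.05, 0, 0, 0, 0]]}}

```text
t: 3.55
eef_pos: [0.4995, -0.2543, 0.3146]
tcp_rot: [0.33, 3.123, 0.005]
contact_force: [-0.2, 1.2, 0.0]
gripper_width: 0.586
grasp_force: 0.0
```

```bash
python3 -c "
from h import *
go(.497,-.259,.218,78)
c=optics.camera('side');crop(c,190,350,160,300,4,'grip1')"
```

```text
t3.5 tcp [ 0.4995 -0.2543  0.3146] yang 77.9 turn -0.1 shift(after turn) mm [ 1.6 -5.4 96.6] q7 1.53 w 0.050
```

View pics/grip1.png

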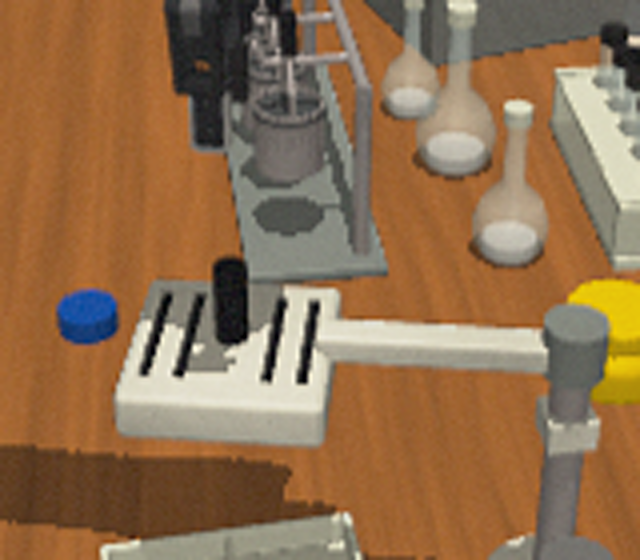

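Request:
{"op": "step_arm", "data": {"increments": [[0.05, 0.002, -0.005, 0.025, 0], [0.05, 0, 0, 0.025, 0], [0.05, 0, 0, 0.025, 0], [0.05, 0, 0, 0.02, 0], [0.05, 0, 0, 0, 0]]}}

```text
t: 4.02
eef_pos: [0.4908, -0.2641, 0.2152]
tcp_rot: [-0.341, -3.115, -0.003]
contact_force: [-1.5, 0.1, -1.6]
gripper_width: 0.587
grasp_force: 0.0
```

```bash
python3 -c "
from h import *
go(.497,-.259,.218,78)
c=optics.camera('side');print(proj(c,(.497,-.259,.235)));crop(c,190,350,160,300,4,'grip2')"
```

```text
t4.0 tcp [ 0.4908 -0.2641  0.2152] yang 77.5 turn -0.5 shift(after turn) mm [-5.   6.3 -2.8] q7 1.46 w 0.050
(np.float64(245.13794631967343), np.float64(230.85880108880826))
```

View pics/grip2.png

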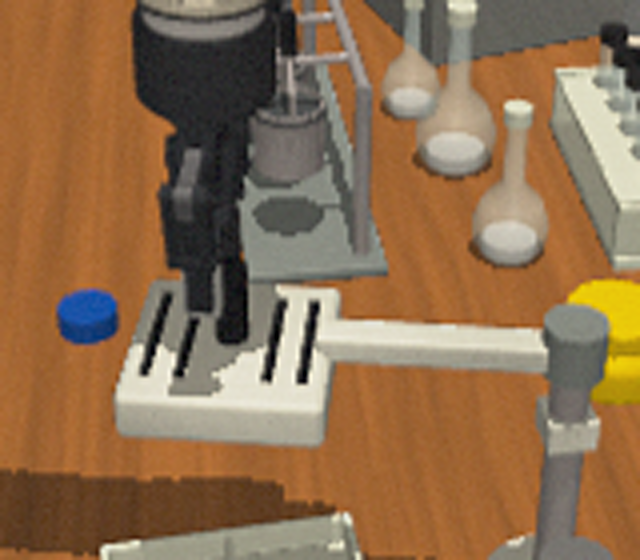

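```bash
python3 -c "
from h import *
c=optics.camera('side');T=optics.camera('top')
for p in[(.504,-.259,.252),(.504,-.259,.2),(.504,-.265,.252),(.491,-.289,.218),(.491,-.239,.218)]:print(p,np.round(proj(c,p),1), np.round(proj(T,p),1))
print(onz(c,247.5,226.3,.252),onz(c,248,243,.2))
crop(T,310,410,200,290,6,'grip3')"
```

```text
(0.504, -0.259, 0.252) [248.  224.6] [354.  239.6]
(0.504, -0.259, 0.2) [248.6 242.9] [351.  242.6]
(0.504, -0.265, 0.252) [248.1 226.1] [356.4 239.5]
(0.491, -0.289, 0.218) [243.2 244.7] [363.9 246.2]
(0.491, -0.239, 0.218) [242.6 232.1] [344.6 246.7]
[ 0.50270901 -0.26580394  0.252     ] [ 0.50256864 -0.25933978  0.2       ]
```

View pics/grip3.png

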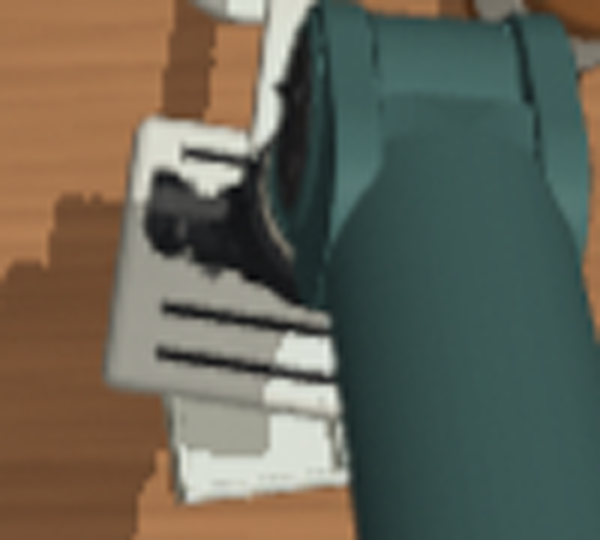

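Request:
{"op": "step_arm", "data": {"increments": [[0.05, -0.011, 0.0045, -0.003, 0], [0.05, 0, 0, 0, 0], [0.01, 0, 0, 0, 0], [0.01, 0, 0, 0, 0], [0.01, 0, 0, 0, 0]]}}

```text
t: 4.58
eef_pos: [0.5069, -0.2622, 0.2232]
tcp_rot: [0.34, 3.122, -0.002]
contact_force: [0.6, -0.4, 2.9]
gripper_width: 0.197
grasp_force: 58.7
```

Request:
{"op": "step_arm", "data": {"increments": [[0.01, 0, 0, 0, 0], [0.01, 0, 0, 0, 0], [0.01, 0, 0, 0, 0]]}}

```text
t: 4.83
eef_pos: [0.5069, -0.2622, 0.2233]
tcp_rot: [0.34, 3.122, -0.002]
contact_force: [-0.3, -0.1, 5.4]
gripper_width: 0.191
grasp_force: 58.5
```

Request:
{"op": "step_arm", "data": {"increments": [[0.01, -0.0003, 0.007, 0, 2], [0.01, -0.0008, 0.0174, 0, 5], [0.01, -0.0008, 0.0174, 0, 5], [0.01, -0.0008, 0.0174, 0, 5], [0.01, 0, 0, 0, 0]]}}

```text
t: 5.25
eef_pos: [0.5293, -0.2026, 0.2233]
tcp_rot: [0.795, 3.038, 0.003]
contact_force: [-2.3, 1.1, 8.1]
gripper_width: 0.193
grasp_force: 60.1
```

```bash
python3 -c "
from h import *
go(.5,-.262,.223)
c=optics.camera('side');crop(c,170,350,150,300,4,'grip4')"
```

```text
t5.2 tcp [ 0.5293 -0.2026  0.2233] yang 60.7 turn 0.0 shift(after turn) mm [ -3.6 -66.1   0.1] q7 1.08 w 0.017
```

View pics/grip4.png

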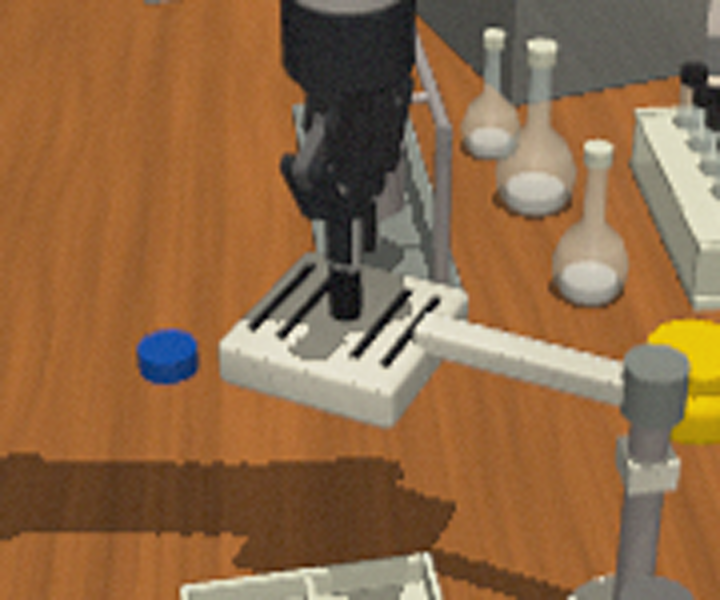

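Request:
{"op": "step_arm", "data": {"increments": [[0.01, -0.0008, 0.0174, 0, 5], [0.01, -0.0008, 0.0174, 0, 5], [0.01, -0.0008, 0.0174, 0, 5], [0.01, -0.0008, 0.0174, 0, 5], [0.01, -0.0008, 0.0174, 0, 5]]}}

```text
t: 5.72
eef_pos: [0.5839, -0.142, 0.2232]
tcp_rot: [-1.44, -2.788, 0.003]
contact_force: [-4.0, 1.1, 11.1]
gripper_width: 0.194
grasp_force: 60.4
```

Request:
{"op": "step_arm", "data": {"increments": [[0.01, -0.0008, 0.0174, 0, 5], [0.01, -0.0008, 0.0174, 0, 5], [0.01, -0.0008, 0.0174, 0, 5], [0.01, -0.0008, 0.0174, 0, 5], [0.01, 0, 0, 0, 0]]}}

```text
t: 6.13
eef_pos: [0.6513, -0.1109, 0.2233]
tcp_rot: [1.9, 2.5, 0.006]
contact_force: [-1.8, 2.0, 9.4]
gripper_width: 0.192
grasp_force: 60.6
```

```bash
python3 -c "
from h import *
go(.5,-.262,.223)
p=[np.array(a) for a in((.5069,-.2622),(.5293,-.2026),r.read_state()['eef_pos'][:2])]
A=np.array([p[1]-p[0],p[2]-p[0]])*2;b=[p[1]@p[1]-p[0]@p[0],p[2]@p[2]-p[0]@p[0]];c=np.linalg.solve(A,b);print(c,np.linalg.norm(p[0]-c))"
```

```text
t6.1 tcp [ 0.6513 -0.1109  0.2233] yang 15.5 turn 0.0 shift(after turn) mm [-105.  -186.3   -0.5] q7 0.21 w 0.016
[ 0.69785805 -0.29996007] 0.19465559825624454
```

Request:
{"op": "step_arm", "data": {"increments": [[0.01, -0.0008, 0.0174, 0, 5], [0.01, -0.0008, 0.0174, 0, 5], [0.01, -0.0008, 0.0174, 0, 5], [0.01, -0.0008, 0.0174, 0, 5], [0.01, 0, 0, 0, 0]]}}

```text
t: 6.55
eef_pos: [0.6684, -0.109, 0.2219]
tcp_rot: [-2.245, -2.075, 0.142]
contact_force: [-68.5, 2.1, 55.3]
gripper_width: 0.192
grasp_force: 67.2
```

Request:
{"op": "step_arm", "data": {"increments": [[0.01, 0, 0.0035, 0, 1], [0.01, 0, 0.0035, 0, 1], [0.01, 0, 0.0035, 0, 1]]}}

```text
t: 6.8
eef_pos: [0.6674, -0.1096, 0.2218]
tcp_rot: [-2.284, -2.006, 0.172]
contact_force: [-68.3, 3.6, 46.7]
gripper_width: 0.19
grasp_force: 66.8
```

Request:
{"op": "step_arm", "data": {"increments": [[0.01, 0, 0.0025, 0, 0.5]]}}

```text
t: 6.88
eef_pos: [0.6672, -0.1096, 0.2218]
tcp_rot: [-2.287, -1.993, 0.182]
contact_force: [-69.2, 3.2, 45.9]
gripper_width: 0.197
grasp_force: 66.8
```

Request:
{"op": "step_arm", "data": {"increments": [[0.01, 0, -0.01, 0, -3], [0.01, 0, -0.01, 0, -3]]}}

```text
t: 7.05
eef_pos: [0.6693, -0.1087, 0.2218]
tcp_rot: [-2.21, -2.143, 0.107]
contact_force: [-54.0, 0.6, 47.2]
gripper_width: 0.19
grasp_force: 66.4
```

Request:
{"op": "step_arm", "data": {"increments": [[0.01, 0, -0.01, 0, -3]]}}

```text
t: 7.13
eef_pos: [0.6701, -0.108, 0.2222]
tcp_rot: [-2.168, -2.213, 0.073]
contact_force: [-37.8, 1.5, 33.6]
gripper_width: 0.193
grasp_force: 65.9
```

```bash
python3 -c "
from h import *
go(.668,-.109,.223,9)"
```

```text
t7.1 tcp [ 0.6701 -0.108   0.2222] yang 1.2 turn -7.8 shift(after turn) mm [-0.7 -2.2 -0.7] q7 -0.02 w 0.016
```

Request:
{"op": "step_arm", "data": {"increments": [[0.01, 0, -0.007, 0, -2], [0.01, 0, 0, 0, 0]]}}

```text
t: 7.3
eef_pos: [0.6706, -0.1076, 0.2224]
tcp_rot: [-2.135, -2.26, 0.052]
contact_force: [-37.6, 0.5, 33.1]
gripper_width: 0.193
grasp_force: 66.0
```

Request:
{"op": "step_arm", "data": {"increments": [[0.01, 0, -0.004, 0, 0], [0.01, 0, 0, 0, 0]]}}

```text
t: 7.47
eef_pos: [0.6707, -0.1075, 0.2224]
tcp_rot: [-2.14, -2.263, 0.044]
contact_force: [-31.3, 1.4, 28.5]
gripper_width: 0.192
grasp_force: 65.5
```

```bash
python3 -c "
from h import *
s=r.read_state();print(s['tcp_rot'],s['contact_force'],s['torque'])
go(.668,-.109,.223,9)"
```

```text
[-2.14006819 -2.26305981  0.04423322] [-31.28415555   1.43596774  28.45299059] [0.2948844  7.38420518 0.35768576]
t7.5 tcp [ 0.6707 -0.1075  0.2224] yang 3.2 turn -5.8 shift(after turn) mm [-1.1 -2.9 -0.5] q7 0.01 w 0.016
```

Request:
{"op": "step_arm", "data": {"increments": [[0.01, 0, -0.009, 0, -1], [0.01, 0, -0.008, 0, 0], [0.01, 0, 0, 0, 0]]}}

```text
t: 7.72
eef_pos: [0.6694, -0.1077, 0.2227]
tcp_rot: [-2.137, -2.3, 0.005]
contact_force: [-0.2, 0.5, 6.1]
gripper_width: 0.193
grasp_force: 63.4
```

Request:
{"op": "step_arm", "data": {"increments": [[0.01, 0, 0.006, 0, 0], [0.01, 0, 0, 0, 0], [0.06, 0, 0, 0, 0], [0.06, 0, 0, 0, 0], [0.06, 0, 0, 0, 0]]}}

```text
t: 8.13
eef_pos: [0.6784, -0.1069, 0.2216]
tcp_rot: [2.14, 2.299, -0.0]
contact_force: [0.2, -0.4, -0.9]
gripper_width: 0.608
grasp_force: 0.0
```

Request:
{"op": "step_arm", "data": {"increments": [[0.06, 0, 0, -0.03, 0], [0.06, 0, 0, -0.03, 0], [0.06, 0, 0, -0.03, 0], [0.06, 0, 0, -0.03, 0], [0.06, 0, 0, 0, 0]]}}

```text
t: 8.55
eef_pos: [0.6829, -0.1063, 0.3493]
tcp_rot: [2.133, 2.292, 0.013]
contact_force: [0.4, 0.0, 0.9]
gripper_width: 0.701
grasp_force: 0.0
```

```bash
python3 -c "
from h import *
s=r.read_state();print(s['contact_force'])
go(.5615,.1535,.28,93)
go(.5615,.1535,.28,-87)
T=optics.camera('top');crop(T,80,460,130,310,2.1,'after1')"
```

```text
[3.82230372e-01 6.85001032e-04 8.93510746e-01]
t8.6 tcp [ 0.6829 -0.1063  0.3493] yang 4.1 turn -88.9 shift(after turn) mm [108.6 265.9  67.4] q7 0.06 w 0.060
t8.6 tcp [ 0.6829 -0.1063  0.3493] yang 4.1 turn 91.1 shift(after turn) mm [-108.6 -265.9   67.4] q7 0.06 w 0.060
```

View pics/after1.png

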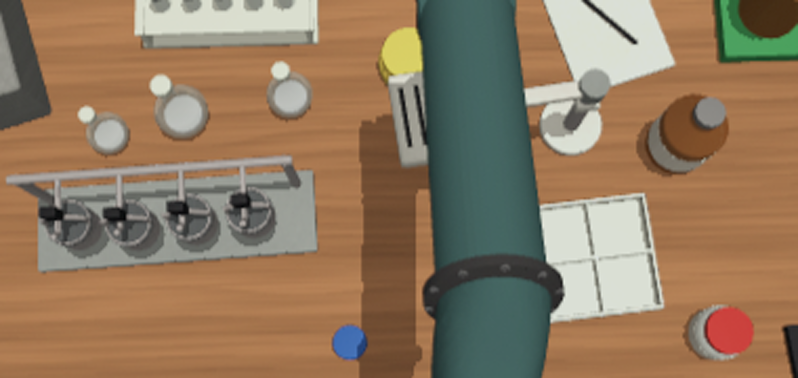

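Request:
{"op": "step_arm", "data": {"increments": [[0.06, 0, 0, 0, -7], [0.06, 0, 0, 0, -7], [0.06, 0, 0, 0, -7], [0.06, 0, 0, 0, -7], [0.06, 0, 0, 0, -7]]}}

```text
t: 9.02
eef_pos: [0.678, -0.1062, 0.3402]
tcp_rot: [-1.34, -2.839, 0.001]
contact_force: [0.1, 0.6, 0.9]
gripper_width: 0.702
grasp_force: 0.0
```

Request:
{"op": "step_arm", "data": {"increments": [[0.06, 0, 0, 0, -7], [0.06, 0, 0, 0, -7], [0.06, 0, 0, 0, -7], [0.06, 0, 0, 0, -7], [0.06, 0, 0, 0, -7]]}}

```text
t: 9.43
eef_pos: [0.678, -0.1062, 0.3402]
tcp_rot: [-0.424, -3.111, -0.0]
contact_force: [0.6, 0.3, 0.1]
gripper_width: 0.7
grasp_force: 0.0
```

Request:
{"op": "step_arm", "data": {"increments": [[0.06, 0, 0, 0, -7], [0.06, 0, 0, 0, -7], [0.06, 0, 0, 0, -5], [0.06, 0.015, 0.037, 0.005, 0], [0.06, 0.015, 0.037, 0.005, 0]]}}

```text
t: 9.85
eef_pos: [0.6448, -0.0369, 0.3297]
tcp_rot: [0.074, -3.139, -0.0]
contact_force: [0.8, 1.3, 0.5]
gripper_width: 0.701
grasp_force: 0.0
```

Request:
{"op": "step_arm", "data": {"increments": [[0.06, 0.015, 0.037, 0.005, 0], [0.06, 0.015, 0.037, 0.005, 0], [0.06, 0.015, 0.037, 0.005, 0], [0.055, 0.015, 0.037, 0.005, 0], [0.055, 0.015, 0.037, 0.005, 0]]}}

```text
t: 10.27
eef_pos: [0.5584, 0.1481, 0.3056]
tcp_rot: [0.085, -3.139, 0.0]
contact_force: [0.5, 0.3, -0.0]
gripper_width: 0.642
grasp_force: 0.0
```

Request:
{"op": "step_arm", "data": {"increments": [[0.05, 0, 0, 0, 0]]}}

```text
t: 10.35
eef_pos: [0.5537, 0.157, 0.306]
tcp_rot: [0.108, -3.135, -0.008]
contact_force: [-0.4, 0.9, 1.4]
gripper_width: 0.589
grasp_force: 0.0
```

```bash
python3 -c "
from h import *
go(.5615,.1535,.25,93)
w=optics.camera('side')['color'];T=optics.camera('top')
w=T['color'];m=(w.min(2)>150);print([b for b in blobs(T,m,300) if 200<b[0][1]<300])"
```

```text
t10.3 tcp [0.5537 0.157  0.306 ] yang 93.9 turn 0.9 shift(after turn) mm [-7.9 -4.2 55.9] q7 1.02 w 0.050
[([333, 222, 63, 62, 2890], [362.9, 252.6])]
```

Request:
{"op": "step_arm", "data": {"increments": [[0.05, -0.0075, -0.0035, 0.02, 0], [0.05, 0, 0, 0.03, 0], [0.05, 0, 0, 0.03, 0], [0.05, 0, 0, 0.025, 0], [0.05, 0, 0, 0, 0]]}}

```text
t: 10.87
eef_pos: [0.5645, 0.1395, 0.1962]
tcp_rot: [0.079, -3.13, 0.006]
contact_force: [-0.2, -1.2, -0.5]
gripper_width: 0.583
grasp_force: 0.0
```

```bash
python3 -c "
from h import *
go(.5615,.1535,.18,93)
c=optics.camera('side');crop(c,210,330,110,230,5,'can4')"
```

```text
t10.9 tcp [0.5645 0.1395 0.1962] yang 92.9 turn -0.1 shift(after turn) mm [ 2.1 14.2 16.2] q7 0.93 w 0.050
```

View pics/can4.png

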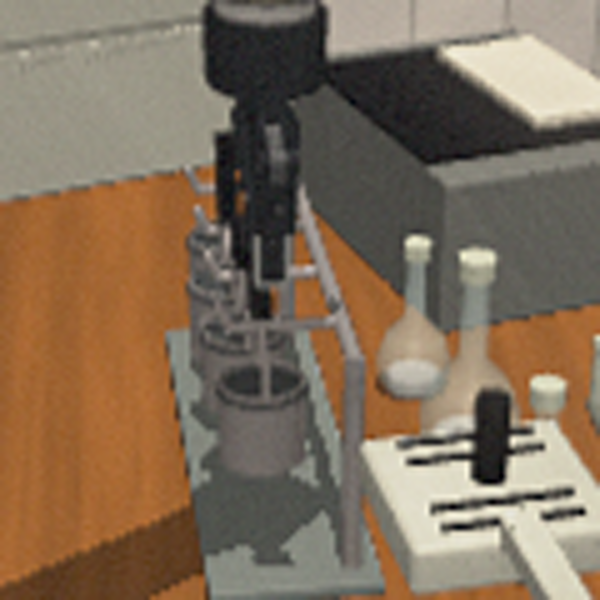

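Request:
{"op": "step_arm", "data": {"increments": [[0.05, 0.002, 0.013, 0, 0], [0.05, 0, 0, 0, 0], [0.05, 0, 0, 0, 0]]}}

```text
t: 11.17
eef_pos: [0.5658, 0.1591, 0.2043]
tcp_rot: [-0.087, 3.137, 0.003]
contact_force: [0.1, 0.5, 0.8]
gripper_width: 0.585
grasp_force: 0.0
```

```bash
python3 -c "
from h import *
go(.5615,.1535,.18,93)"
```

```text
t11.2 tcp [0.5658 0.1591 0.2043] yang 93.2 turn 0.2 shift(after turn) mm [ 4.7 -5.4 24.3] q7 0.91 w 0.050
```

Request:
{"op": "step_arm", "data": {"increments": [[0.05, 0.0045, -0.0055, 0.012, 0], [0.05, 0, 0, 0.012, 0], [0.05, 0, 0, 0, 0], [0.05, 0, 0, 0, 0], [0.05, 0, 0, 0, 0]]}}

```text
t: 11.58
eef_pos: [0.5609, 0.1516, 0.1787]
tcp_rot: [-0.084, 3.14, 0.001]
contact_force: [-0.5, 0.2, 0.9]
gripper_width: 0.586
grasp_force: 0.0
```

```bash
python3 -c "
from h import *
go(.5615,.1535,.18,93)"
```

```text
t11.6 tcp [0.5609 0.1516 0.1787] yang 93.1 turn 0.1 shift(after turn) mm [-0.7  1.9 -1.3] q7 0.89 w 0.050
```

Close, then lift 26 mm.

Request:
{"op": "step_arm", "data": {"increments": [[0.01, 0, 0.002, -0.001, 0], [0.01, 0, 0, 0, 0], [0.01, 0, 0, 0, 0], [0.01, 0, 0, 0, 0], [0.01, 0, 0, 0, 0]]}}

```text
t: 12.0
eef_pos: [0.5609, 0.1543, 0.1801]
tcp_rot: [-0.085, 3.139, 0.002]
contact_force: [-1.0, 0.8, 4.4]
gripper_width: 0.236
grasp_force: 60.5
```

Request:
{"op": "step_arm", "data": {"increments": [[0.01, 0, 0, -0.009, 0], [0.01, 0, 0, -0.009, 0], [0.01, 0, 0, -0.008, 0], [0.01, 0, 0, 0, 0], [0.01, 0, 0, 0, 0]]}}

```text
t: 12.42
eef_pos: [0.5607, 0.153, 0.2059]
tcp_rot: [-0.084, 3.139, -0.0]
contact_force: [-0.1, 0.5, -1.5]
gripper_width: 0.237
grasp_force: 59.9
```

Request:
{"op": "step_arm", "data": {"increments": [[0.01, 0.01, 0, 0, 0], [0.01, 0.015, 0, 0, 0], [0.01, 0.015, 0, 0, 0], [0.01, 0.015, 0, 0, 0], [0.01, 0.015, 0, 0, 0]]}}

```text
t: 12.83
eef_pos: [0.4883, 0.1489, 0.2046]
tcp_rot: [0.085, -3.139, 0.001]
contact_force: [-0.5, -0.1, -1.1]
gripper_width: 0.235
grasp_force: 59.9
```

Request:
{"op": "step_arm", "data": {"increments": [[0.01, 0.005, 0, 0, 0], [0.01, 0, 0, 0, 0], [0.01, 0, 0, 0, 0]]}}

```text
t: 13.08
eef_pos: [0.4856, 0.1491, 0.2052]
tcp_rot: [-0.084, 3.14, -0.0]
contact_force: [-0.1, 0.2, -0.9]
gripper_width: 0.236
grasp_force: 59.9
```

```bash
cat > tray.py <<'E'
from h import *
def tray(T=None):
    T=T or optics.camera("top"); w=T["color"].astype(int)
    m=((w.min(2)>125)&(w.max(2)-w.min(2)<40)).astype(np.uint8)
    m[:195]=0;m[330:]=0;m[:,:300]=0;m[:,440:]=0
    m=cv2.morphologyEx(m,cv2.MORPH_CLOSE,np.ones((7,7)))
    cs,_=cv2.findContours(m,0,1); c=max(cs,key=cv2.contourArea)
    b=cv2.boxPoints(cv2.minAreaRect(c)); P=np.array([onz(T,*p,.028)[:2] for p in b])
    ct=P.mean(0); d=[P[1]-P[0],P[2]-P[1]]; s=[np.linalg.norm(x) for x in d]
    a=np.degrees(np.arctan2(d[0][1],d[0][0]))%90; a=a-90 if a>45 else a
    print("tray",ct.round(4),"ang %.1f"%a,"sides",np.round(s,4)); R_=np.array([[np.cos(np.radians(a)),-np.sin(np.radians(a))],[np.sin(np.radians(a)),np.cos(np.radians(a))]])
    for q in[(.04,.04),(.04,-.04),(-.04,.04),(-.04,-.04)]: print(q,(ct+R_@np.array(q)).round(4))
if __name__=="__main__": tray()
E
python3 -c "
from tray import *
tray();go(.54,-.36,.3,93);print(r.read_state()['contact_force'])"
```

```text
tray [ 0.4997 -0.3229] ang 6.8 sides [0.1682 0.1694]
(0.04, 0.04) [ 0.5347 -0.2785]
(0.04, -0.04) [ 0.5442 -0.3579]
(-0.04, 0.04) [ 0.4553 -0.2879]
(-0.04, -0.04) [ 0.4647 -0.3674]
t13.1 tcp [0.4863 0.1492 0.2053] yang 93.1 turn 0.1 shift(after turn) mm [ -27.1 -511.3  -94.8] q7 0.88 w 0.020
[-0.20232593 -0.55123847 -1.56005011]
```

Request:
{"op": "step_arm", "data": {"increments": [[0.01, 0, -0.01, -0.02, 0], [0.01, -0.002, -0.02, -0.02, 0], [0.01, -0.002, -0.03, -0.01, 0], [0.01, -0.002, -0.036, 0, 0], [0.01, -0.002, -0.036, 0, 0]]}}

```text
t: 13.55
eef_pos: [0.5026, 0.017, 0.2565]
tcp_rot: [-0.086, 3.137, 0.001]
contact_force: [0.9, 0.1, -1.6]
gripper_width: 0.234
grasp_force: 59.9
```

Request:
{"op": "step_arm", "data": {"increments": [[0.01, -0.002, -0.036, 0, 0], [0.01, -0.002, -0.036, 0, 0], [0.01, -0.002, -0.036, 0, 0], [0.01, -0.002, -0.036, 0, 0], [0.01, -0.002, -0.036, 0, 0]]}}

```text
t: 13.97
eef_pos: [0.5211, -0.1639, 0.2553]
tcp_rot: [-0.083, 3.139, -0.0]
contact_force: [1.1, -0.1, -0.7]
gripper_width: 0.235
grasp_force: 59.9
```

Request:
{"op": "step_arm", "data": {"increments": [[0.01, -0.002, -0.036, 0, 0], [0.01, -0.002, -0.036, 0, 0], [0.01, -0.002, -0.036, 0, 0], [0.01, -0.002, -0.03, 0, 0], [0.01, -0.002, -0.02, 0, -3.7]]}}

```text
t: 14.38
eef_pos: [0.5387, -0.3244, 0.2547]
tcp_rot: [-0.179, 3.136, -0.003]
contact_force: [0.4, -0.8, -1.4]
gripper_width: 0.238
grasp_force: 59.9
```

Request:
{"op": "step_arm", "data": {"increments": [[0.01, 0, 0, 0, 0], [0.01, 0, 0, 0, 0], [0.01, 0, 0, 0, 0], [0.01, 0, 0, 0, 0]]}}

```text
t: 14.72
eef_pos: [0.5391, -0.3169, 0.2552]
tcp_rot: [-0.189, 3.136, 0.002]
contact_force: [-0.8, 0.7, -0.9]
gripper_width: 0.236
grasp_force: 59.9
```

```bash
python3 -c "
from h import *
go(.5442,-.3579,.118,96.8);print(r.read_state()['grasp_force'])"
```

```text
t14.7 tcp [ 0.5391 -0.3169  0.2552] yang 96.9 turn 0.1 shift(after turn) mm [ -0.2 -41.5 137.1] q7 1.86 w 0.020
59.88448441028595
```

Request:
{"op": "step_arm", "data": {"increments": [[0.01, 0, -0.02, 0.02, 0], [0.01, 0, -0.0215, 0.02, 0], [0.01, 0, 0, 0, 0], [0.01, 0, 0, 0, 0], [0.01, 0, 0, 0, 0]]}}

```text
t: 15.13
eef_pos: [0.5441, -0.3581, 0.2155]
tcp_rot: [-0.188, 3.135, 0.002]
contact_force: [0.3, 0.4, -0.5]
gripper_width: 0.233
grasp_force: 59.9
```

```bash
cat > chk.py <<'E'
from h import *
def chk():
    S=optics.camera("side");w=S["color"].astype(int)
    m=((w.min(2)>115)&(w.max(2)-w.min(2)<45)).astype(np.uint8);m[:272]=0;m[352:]=0;m[:,:200]=0;m[:,310:]=0
    cs,_=cv2.findContours(cv2.morphologyEx(m,cv2.MORPH_CLOSE,np.ones((5,5))),0,1);c=max(cs,key=cv2.contourArea)
    h=cv2.approxPolyDP(cv2.convexHull(c),5,True)[:,0]
    for p in h: print(p,onz(S,*p,.028)[:2].round(3))
if __name__=="__main__": chk()
E
python3 -c "
from chk import *
go(.5442,-.3579,.118,96.8);chk()
S=optics.camera('side');crop(S,180,340,160,370,2.8,'pl1')"
```

```text
t15.1 tcp [ 0.5441 -0.3581  0.2155] yang 96.9 turn 0.1 shift(after turn) mm [-0.   0.1 97.5] q7 1.89 w 0.020
[282 307] [ 0.581 -0.304]
[290 344] [ 0.586 -0.418]
[220 351] [ 0.429 -0.421]
[215 297] [ 0.413 -0.252]
[257 291] [ 0.522 -0.241]
```

View pics/pl1.png

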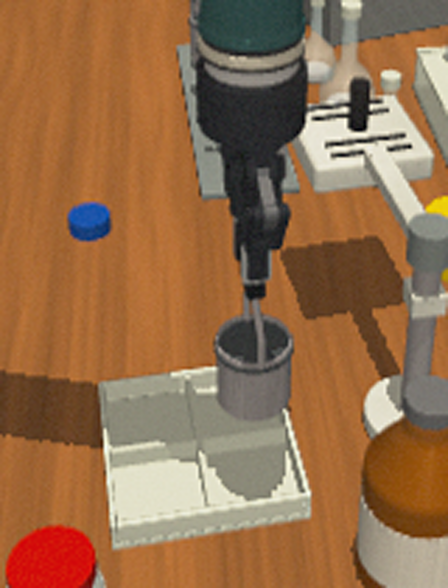

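Request:
{"op": "step_arm", "data": {"increments": [[0.01, 0, 0, 0.02, 0], [0.01, 0, 0, 0.025, 0], [0.01, 0, 0, 0.025, 0], [0.01, 0, 0, 0.02, 0], [0.01, 0, 0, 0, 0]]}}

```text
t: 15.65
eef_pos: [0.5411, -0.3575, 0.1221]
tcp_rot: [0.188, -3.13, -0.006]
contact_force: [-1.5, -0.1, -2.1]
gripper_width: 0.235
grasp_force: 59.9
```

Request:
{"op": "step_arm", "data": {"increments": [[0.01, 0, 0, 0, 0], [0.01, 0, 0, 0, 0]]}}

```text
t: 15.82
eef_pos: [0.5452, -0.3596, 0.1271]
tcp_rot: [-0.187, 3.133, -0.002]
contact_force: [-0.3, 0.4, -1.7]
gripper_width: 0.233
grasp_force: 59.9
```

```bash
python3 -c "
from chk import *
go(.5442,-.3579,.113,96.8)"
```

```text
t15.8 tcp [ 0.5452 -0.3596  0.1271] yang 96.8 turn 0.0 shift(after turn) mm [ 0.8  1.8 14.1] q7 1.83 w 0.020
```

Request:
{"op": "step_arm", "data": {"increments": [[0.01, 0.001, 0.002, 0.007, 0], [0.01, 0, 0, 0.005, 0], [0.01, 0, 0, 0, 0], [0.01, 0, 0, 0, 0]]}}

```text
t: 16.15
eef_pos: [0.5433, -0.3579, 0.1142]
tcp_rot: [-0.186, 3.134, -0.001]
contact_force: [0.2, 0.6, 2.4]
gripper_width: 0.233
grasp_force: 60.3
```

Request:
{"op": "step_arm", "data": {"increments": [[0.01, 0, 0, 0.002, 0], [0.01, 0, 0, 0, 0]]}}

```text
t: 16.32
eef_pos: [0.544, -0.358, 0.1142]
tcp_rot: [-0.186, 3.134, -0.003]
contact_force: [-2.0, 1.5, 12.6]
gripper_width: 0.232
grasp_force: 61.6
```

Request:
{"op": "step_arm", "data": {"increments": [[0.05, 0, 0, 0, 0], [0.05, 0, 0, 0, 0], [0.05, 0, 0, 0, 0], [0.05, 0, 0, -0.015, 0], [0.05, 0, 0, -0.03, 0]]}}

```text
t: 16.73
eef_pos: [0.5388, -0.3569, 0.1524]
tcp_rot: [0.185, -3.128, -0.008]
contact_force: [0.1, 0.0, -1.1]
gripper_width: 0.588
grasp_force: 0.0
```

Request:
{"op": "step_arm", "data": {"increments": [[0.05, 0, 0, -0.04, 0], [0.05, 0, 0, -0.04, 0], [0.05, 0, 0, -0.03, 3.7], [0.05, 0.002, 0.02, -0.02, 0], [0.05, 0.002, 0.03, 0, 0]]}}

```text
t: 17.15
eef_pos: [0.5382, -0.3129, 0.2911]
tcp_rot: [-0.073, 3.132, -0.01]
contact_force: [0.8, -0.6, -0.2]
gripper_width: 0.59
grasp_force: 0.0
```

Request:
{"op": "step_arm", "data": {"increments": [[0.05, 0.002, 0.038, 0, 0], [0.05, 0.002, 0.038, 0, 0], [0.05, 0.002, 0.038, 0, 0], [0.05, 0.002, 0.038, 0, 0], [0.05, 0, 0.038, 0, 0]]}}

```text
t: 17.57
eef_pos: [0.5162, -0.1176, 0.2858]
tcp_rot: [0.083, -3.139, 0.0]
contact_force: [1.0, 1.7, -0.9]
gripper_width: 0.585
grasp_force: 0.0
```

Request:
{"op": "step_arm", "data": {"increments": [[0.05, 0, 0.038, 0, 0], [0.05, 0, 0.038, 0, 0], [0.05, 0, 0.038, 0, 0], [0.05, 0, 0.038, 0, 0], [0.05, 0, 0.038, 0, 0]]}}

```text
t: 17.98
eef_pos: [0.5066, 0.0721, 0.286]
tcp_rot: [0.083, -3.14, 0.001]
contact_force: [-0.2, 0.6, -0.5]
gripper_width: 0.587
grasp_force: 0.0
```

Request:
{"op": "step_arm", "data": {"increments": [[0.05, 0, 0.038, 0, 0], [0.05, 0, 0.03, 0, 0], [0.05, 0, 0, 0, 0], [0.05, 0, 0, 0, 0], [0.05, 0, 0, 0, 0]]}}

```text
t: 18.4
eef_pos: [0.5034, 0.1376, 0.2857]
tcp_rot: [0.084, -3.139, 0.002]
contact_force: [-0.1, -0.2, 0.9]
gripper_width: 0.588
grasp_force: 0.0
```

```bash
python3 -c "
from tray import *
go(.5541,.2325,.18,93);tray()"
```

```text
t18.4 tcp [0.5034 0.1376 0.2857] yang 93.0 turn 0.0 shift(after turn) mm [-55.7  92.3 105.5] q7 1.00 w 0.050
tray [ 0.4997 -0.3229] ang 6.8 sides [0.1682 0.1694]
(0.04, 0.04) [ 0.5347 -0.2785]
(0.04, -0.04) [ 0.5442 -0.3579]
(-0.04, 0.04) [ 0.4553 -0.2879]
(-0.04, -0.04) [ 0.4647 -0.3674]
```

Request:
{"op": "step_arm", "data": {"increments": [[0.05, -0.018, 0.03, 0, 0], [0.05, -0.018, 0.03, 0.01, 0], [0.05, -0.018, 0.03, 0.015, 0], [0.05, -0.002, 0.002, 0, 0], [0.05, 0, 0, 0, 0]]}}

```text
t: 18.87
eef_pos: [0.555, 0.2334, 0.2598]
tcp_rot: [0.084, -3.138, 0.0]
contact_force: [0.3, 0.2, -0.2]
gripper_width: 0.585
grasp_force: 0.0
```

Request:
{"op": "step_arm", "data": {"increments": [[0.05, 0, 0, 0, 0], [0.05, 0, 0, 0, 0]]}}

```text
t: 19.03
eef_pos: [0.5547, 0.2309, 0.2611]
tcp_rot: [0.079, -3.14, 0.003]
contact_force: [-0.1, -0.1, -0.1]
gripper_width: 0.584
grasp_force: 0.0
```

```bash
python3 -c "
from tray import *
go(.5541,.2325,.18,93)"
```

```text
t19.0 tcp [0.5547 0.2309 0.2611] yang 92.9 turn -0.1 shift(after turn) mm [ 0.4  1.8 81.1] q7 0.81 w 0.050
```

Request:
{"op": "step_arm", "data": {"increments": [[0.05, 0, 0.001, 0.02, 0], [0.05, 0, 0, 0.02, 0], [0.05, 0, 0, 0.02, 0], [0.05, 0, 0, 0.015, 0], [0.05, 0, 0, 0, 0]]}}

```text
t: 19.45
eef_pos: [0.5527, 0.2306, 0.1837]
tcp_rot: [0.08, -3.136, 0.006]
contact_force: [-0.9, -1.0, 0.0]
gripper_width: 0.585
grasp_force: 0.0
```

Request:
{"op": "step_arm", "data": {"increments": [[0.05, 0, 0, 0, 0], [0.05, 0, 0, 0, 0], [0.05, 0, 0, 0, 0]]}}

```text
t: 19.7
eef_pos: [0.5555, 0.2346, 0.1878]
tcp_rot: [-0.083, 3.138, 0.001]
contact_force: [-0.0, 0.3, 0.4]
gripper_width: 0.581
grasp_force: 0.0
```

```bash
python3 -c "
from tray import *
go(.5541,.2325,.18,93)"
```

```text
t19.7 tcp [0.5555 0.2346 0.1878] yang 93.0 turn 0.0 shift(after turn) mm [ 1.5 -2.   7.8] q7 0.74 w 0.050
```

Request:
{"op": "step_arm", "data": {"increments": [[0.05, 0.0015, -0.002, 0.007, 0], [0.05, 0, 0, 0, 0], [0.05, 0, 0, 0, 0], [0.01, 0, 0, 0, 0], [0.01, 0, 0, 0, 0]]}}

```text
t: 20.12
eef_pos: [0.5532, 0.2326, 0.1793]
tcp_rot: [-0.084, 3.14, 0.0]
contact_force: [-0.6, 0.9, -0.6]
gripper_width: 0.314
grasp_force: 0.0
```

Request:
{"op": "step_arm", "data": {"increments": [[0.01, 0, 0, 0, 0], [0.01, 0, 0, 0, 0], [0.01, 0, 0, 0, 0], [0.01, 0, 0, 0, 0]]}}

```text
t: 20.45
eef_pos: [0.5535, 0.2333, 0.1798]
tcp_rot: [-0.085, 3.139, 0.002]
contact_force: [0.2, 0.6, 3.7]
gripper_width: 0.233
grasp_force: 60.6
```

Request:
{"op": "step_arm", "data": {"increments": [[0.01, 0, 0, -0.009, 0], [0.01, 0, 0, -0.009, 0], [0.01, 0, 0, -0.008, 0], [0.01, 0, 0, 0, 0], [0.01, 0, 0, 0, 0]]}}

```text
t: 20.87
eef_pos: [0.5535, 0.2323, 0.2059]
tcp_rot: [-0.084, 3.139, 0.0]
contact_force: [-0.7, 0.4, -2.0]
gripper_width: 0.237
grasp_force: 60.0
```

Request:
{"op": "step_arm", "data": {"increments": [[0.01, 0.01, 0, 0, 0], [0.01, 0.015, 0, 0, 0], [0.01, 0.015, 0, 0, 0], [0.01, 0.015, 0, 0, 0], [0.01, 0.015, 0, 0, 0]]}}

```text
t: 21.28
eef_pos: [0.4811, 0.2281, 0.2046]
tcp_rot: [0.085, -3.139, 0.002]
contact_force: [1.3, 0.1, -2.2]
gripper_width: 0.234
grasp_force: 60.0
```

Request:
{"op": "step_arm", "data": {"increments": [[0.01, 0.005, 0, 0, 0], [0.01, 0, 0, 0, 0], [0.01, 0, -0.01, -0.02, 0], [0.01, 0.002, -0.02, -0.02, 0], [0.01, 0.002, -0.03, -0.015, 0]]}}

```text
t: 21.7
eef_pos: [0.4787, 0.1712, 0.2619]
tcp_rot: [-0.092, 3.138, 0.006]
contact_force: [1.4, -0.2, -1.1]
gripper_width: 0.234
grasp_force: 60.0
```

Request:
{"op": "step_arm", "data": {"increments": [[0.01, 0.0026, -0.036, 0, 0], [0.01, 0.0026, -0.036, 0, 0], [0.01, 0.0026, -0.036, 0, 0], [0.01, 0.0026, -0.036, 0, 0], [0.01, 0.0026, -0.036, 0, 0]]}}

```text
t: 22.12
eef_pos: [0.4747, -0.0143, 0.2605]
tcp_rot: [-0.083, 3.139, -0.0]
contact_force: [1.4, -0.0, -1.1]
gripper_width: 0.239
grasp_force: 60.0
```

```bash
python3 -c "
from tray import *
go(.4647,-.3674,.22,93);s=r.read_state();print(s['contact_force'],s['grasp_force']);tray()"
```

```text
t22.1 tcp [ 0.4747 -0.0143  0.2605] yang 93.0 turn 0.0 shift(after turn) mm [  28.5 -352.1   40.5] q7 1.31 w 0.020
[ 1.36255911 -0.04655118 -1.09879721] 60.01680476065758
tray [ 0.4997 -0.3229] ang 6.8 sides [0.1682 0.1694]
(0.04, 0.04) [ 0.5347 -0.2785]
(0.04, -0.04) [ 0.5442 -0.3579]
(-0.04, 0.04) [ 0.4553 -0.2879]
(-0.04, -0.04) [ 0.4647 -0.3674]
```

Request:
{"op": "step_arm", "data": {"increments": [[0.01, 0.003, -0.037, 0, 0], [0.01, 0.003, -0.037, 0, 0], [0.01, 0.003, -0.037, 0, 0], [0.01, 0.003, -0.037, 0, 0], [0.01, 0.003, -0.037, 0, 0]]}}

```text
t: 22.58
eef_pos: [0.4695, -0.1999, 0.2604]
tcp_rot: [-0.083, 3.14, -0.001]
contact_force: [0.7, 0.1, -1.4]
gripper_width: 0.236
grasp_force: 60.0
```

Request:
{"op": "step_arm", "data": {"increments": [[0.01, 0.003, -0.037, 0, 0], [0.01, 0.003, -0.037, 0, 0], [0.01, 0.003, -0.036, 0, 0], [0.01, 0.002, -0.03, 0, 0], [0.01, 0, -0.013, 0, -3.8]]}}

```text
t: 23.0
eef_pos: [0.4652, -0.3581, 0.2597]
tcp_rot: [0.178, -3.136, 0.005]
contact_force: [1.0, -1.0, -1.0]
gripper_width: 0.234
grasp_force: 60.1
```

Request:
{"op": "step_arm", "data": {"increments": [[0.01, 0, 0, 0, 0], [0.01, 0, 0, 0, 0], [0.01, 0, 0, 0, 0]]}}

```text
t: 23.25
eef_pos: [0.4667, -0.3495, 0.26]
tcp_rot: [0.189, -3.136, -0.002]
contact_force: [0.4, -0.1, -0.5]
gripper_width: 0.234
grasp_force: 60.0
```

```bash
python3 -c "
from chk import *
go(.4647,-.3674,.118,96.8);chk()"
```

```text
t23.2 tcp [ 0.4667 -0.3495  0.26  ] yang 96.9 turn 0.1 shift(after turn) mm [  4.2 -17.7 142. ] q7 1.99 w 0.020
[276 288] [ 0.573 -0.235]
[290 344] [ 0.586 -0.418]
[220 351] [ 0.429 -0.421]
[215 297] [ 0.413 -0.252]
```

Request:
{"op": "step_arm", "data": {"increments": [[0.01, 0.004, -0.0175, 0.02, 0], [0.01, 0, 0, 0.03, 0], [0.01, 0, 0, 0.03, 0], [0.01, 0, 0, 0.02, 0], [0.01, 0, 0, 0, 0]]}}

```text
t: 23.72
eef_pos: [0.4617, -0.3654, 0.1563]
tcp_rot: [0.192, -3.129, -0.009]
contact_force: [-0.8, 0.5, -2.1]
gripper_width: 0.235
grasp_force: 60.0
```

Request:
{"op": "step_arm", "data": {"increments": [[0.01, 0, 0, 0, 0], [0.01, 0, 0, 0, 0], [0.01, 0, 0, 0, 0]]}}

```text
t: 23.97
eef_pos: [0.4662, -0.369, 0.1623]
tcp_rot: [-0.19, 3.133, -0.004]
contact_force: [-0.2, 0.5, -1.4]
gripper_width: 0.236
grasp_force: 60.0
```

```bash
python3 -c "
from chk import *
go(.4647,-.3674,.116,96.8)"
```

```text
t24.0 tcp [ 0.4662 -0.369   0.1623] yang 96.9 turn 0.1 shift(after turn) mm [ 1.5  1.9 46.3] q7 1.93 w 0.020
```

Request:
{"op": "step_arm", "data": {"increments": [[0.01, 0.0015, 0.002, 0.015, 0], [0.01, 0, 0, 0.015, 0], [0.01, 0, 0, 0.01, 0], [0.01, 0, 0, 0.004, 0], [0.01, 0, 0, 0, 0]]}}

```text
t: 24.38
eef_pos: [0.4626, -0.3671, 0.1161]
tcp_rot: [0.188, -3.136, -0.0]
contact_force: [-1.2, -0.1, -1.9]
gripper_width: 0.238
grasp_force: 60.0
```

Request:
{"op": "step_arm", "data": {"increments": [[0.01, 0, 0, 0, 0], [0.01, 0, 0, 0, 0], [0.01, 0, 0, 0, 0]]}}

```text
t: 24.63
eef_pos: [0.4634, -0.3675, 0.1171]
tcp_rot: [-0.188, 3.135, -0.002]
contact_force: [-0.7, -0.0, -2.3]
gripper_width: 0.24
grasp_force: 60.0
```

```bash
python3 -c "
from chk import *
go(.4647,-.3674,.114,96.8)"
```

```text
t24.6 tcp [ 0.4634 -0.3675  0.1171] yang 96.9 turn 0.1 shift(after turn) mm [-1.3 -0.1  3.1] q7 1.88 w 0.020
```

Lower the last bit, release, go up and back to can2 (.5478, .3125).

Request:
{"op": "step_arm", "data": {"increments": [[0.01, -0.001, 0, 0.003, 0], [0.01, 0, 0, 0.001, 0], [0.01, 0, 0, 0, 0]]}}

```text
t: 24.88
eef_pos: [0.4654, -0.3672, 0.1142]
tcp_rot: [-0.189, 3.134, -0.003]
contact_force: [-2.2, 1.4, 8.4]
gripper_width: 0.239
grasp_force: 61.3
```

Request:
{"op": "step_arm", "data": {"increments": [[0.05, 0, 0, 0, 0], [0.05, 0, 0, 0, 0], [0.05, 0, 0, 0, 0], [0.05, 0, 0, -0.015, 0], [0.05, 0, 0, -0.03, 0]]}}

```text
t: 25.3
eef_pos: [0.4609, -0.3656, 0.1542]
tcp_rot: [0.188, -3.13, -0.008]
contact_force: [-0.1, 0.2, -0.1]
gripper_width: 0.588
grasp_force: 0.0
```

Request:
{"op": "step_arm", "data": {"increments": [[0.05, 0, 0, -0.04, 0], [0.05, 0, 0, -0.04, 0], [0.05, 0, 0, -0.03, 3.8], [0.05, -0.004, 0.02, -0.02, 0], [0.05, -0.004, 0.03, 0, 0]]}}

```text
t: 25.72
eef_pos: [0.4717, -0.321, 0.2921]
tcp_rot: [-0.073, 3.132, -0.011]
contact_force: [0.5, 0.1, -0.4]
gripper_width: 0.582
grasp_force: 0.0
```

Request:
{"op": "step_arm", "data": {"increments": [[0.05, -0.004, 0.038, 0, 0], [0.05, -0.004, 0.038, 0, 0], [0.05, -0.004, 0.038, 0, 0], [0.05, -0.004, 0.038, 0, 0], [0.05, -0.004, 0.038, 0, 0]]}}

```text
t: 26.13
eef_pos: [0.4784, -0.1241, 0.2872]
tcp_rot: [-0.084, 3.14, -0.0]
contact_force: [0.4, -0.3, -1.3]
gripper_width: 0.585
grasp_force: 0.0
```

Request:
{"op": "step_arm", "data": {"increments": [[0.05, -0.004, 0.038, 0, 0], [0.05, -0.004, 0.038, 0, 0], [0.05, -0.004, 0.038, 0, 0], [0.05, -0.004, 0.038, 0, 0], [0.05, -0.004, 0.038, 0, 0]]}}

```text
t: 26.55
eef_pos: [0.4882, 0.0666, 0.2872]
tcp_rot: [-0.084, 3.14, -0.001]
contact_force: [0.4, -0.3, 0.1]
gripper_width: 0.586
grasp_force: 0.0
```

Request:
{"op": "step_arm", "data": {"increments": [[0.05, -0.004, 0.038, 0, 0], [0.05, -0.004, 0.038, 0, 0], [0.05, -0.004, 0.038, 0, 0], [0.05, 0, 0, 0, 0], [0.05, 0, 0, 0, 0]]}}

```text
t: 26.97
eef_pos: [0.4938, 0.1827, 0.2873]
tcp_rot: [-0.094, 3.14, 0.002]
contact_force: [-0.2, -0.0, 0.1]
gripper_width: 0.59
grasp_force: 0.0
```

```bash
python3 -c "
from tray import *
go(.5478,.3125,.18,93);tray()"
```

```text
t27.0 tcp [0.4938 0.1827 0.2873] yang 93.4 turn 0.4 shift(after turn) mm [-60.7 126.6 107.5] q7 0.90 w 0.050
tray [ 0.4997 -0.3229] ang 6.8 sides [0.1682 0.1694]
(0.04, 0.04) [ 0.5347 -0.2785]
(0.04, -0.04) [ 0.5442 -0.3579]
(-0.04, 0.04) [ 0.4553 -0.2879]
(-0.04, -0.04) [ 0.4647 -0.3674]
```

Request:
{"op": "step_arm", "data": {"increments": [[0.05, -0.015, 0.031, 0, 0.4], [0.05, -0.015, 0.031, 0, 0], [0.05, -0.015, 0.031, 0.012, 0], [0.05, -0.015, 0.031, 0.012, 0], [0.05, 0, 0, 0, 0]]}}

```text
t: 27.43
eef_pos: [0.5492, 0.3104, 0.2609]
tcp_rot: [0.077, -3.139, -0.007]
contact_force: [-0.1, 0.2, 0.5]
gripper_width: 0.587
grasp_force: 0.0
```

Request:
{"op": "step_arm", "data": {"increments": [[0.05, 0, 0, 0, 0], [0.05, 0, 0, 0, 0], [0.05, 0, 0, 0, 0]]}}

```text
t: 27.68
eef_pos: [0.5487, 0.3034, 0.2632]
tcp_rot: [0.069, -3.141, 0.003]
contact_force: [0.2, -0.5, 0.5]
gripper_width: 0.586
grasp_force: 0.0
```

```bash
python3 -c "
from tray import *
go(.5478,.3125,.18,93)
T=optics.camera('top');g=T['color'].max(2);m=(g<45);m[:195]=0;m[270:]=0;m[:,300:]=0;print(blobs(T,m))"
```

```text
t27.7 tcp [0.5487 0.3034 0.2632] yang 92.5 turn -0.5 shift(after turn) mm [ 0.5  9.3 83.2] q7 0.67 w 0.050
[([0, 195, 16, 5, 45], [5.3, 196.2])]
```

Request:
{"op": "step_arm", "data": {"increments": [[0.05, 0, 0.009, 0.015, -0.5], [0.05, 0, 0, 0.02, 0], [0.05, 0, 0, 0.02, 0], [0.05, 0, 0, 0.015, 0], [0.05, 0, 0, 0, 0]]}}

```text
t: 28.15
eef_pos: [0.5458, 0.3126, 0.1894]
tcp_rot: [0.087, -3.135, 0.006]
contact_force: [-0.2, -0.1, -1.0]
gripper_width: 0.59
grasp_force: 0.0
```

Request:
{"op": "step_arm", "data": {"increments": [[0.05, 0, 0, 0, 0], [0.05, 0, 0, 0, 0], [0.05, 0, 0, 0, 0]]}}

```text
t: 28.4
eef_pos: [0.5486, 0.3159, 0.1945]
tcp_rot: [-0.087, 3.138, 0.002]
contact_force: [0.1, -0.3, 0.7]
gripper_width: 0.583
grasp_force: 0.0
```

```bash
python3 -c "
from tray import *
go(.5478,.3125,.18,93)"
```

```text
t28.4 tcp [0.5486 0.3159 0.1945] yang 93.2 turn 0.2 shift(after turn) mm [ 1.  -3.4 14.5] q7 0.61 w 0.050
```

Request:
{"op": "step_arm", "data": {"increments": [[0.05, 0.001, -0.0035, 0.014, 0], [0.05, 0, 0, 0, 0], [0.05, 0, 0, 0, 0], [0.05, 0, 0, 0, 0]]}}

```text
t: 28.73
eef_pos: [0.5476, 0.3121, 0.1801]
tcp_rot: [-0.087, 3.139, 0.001]
contact_force: [-0.3, -0.8, 0.7]
gripper_width: 0.578
grasp_force: 0.0
```

Request:
{"op": "step_arm", "data": {"increments": [[0.01, 0, 0, 0, 0], [0.01, 0, 0, 0, 0], [0.01, 0, 0, 0, 0], [0.01, 0, 0, 0, 0], [0.01, 0, 0, 0, 0]]}}

```text
t: 29.15
eef_pos: [0.5477, 0.3128, 0.1803]
tcp_rot: [-0.087, 3.139, 0.003]
contact_force: [-0.1, 0.2, 5.0]
gripper_width: 0.234
grasp_force: 60.4
```

Request:
{"op": "step_arm", "data": {"increments": [[0.01, 0, 0, -0.009, 0], [0.01, 0, 0, -0.009, 0], [0.01, 0, 0, -0.008, 0], [0.01, 0, 0, 0, 0], [0.01, 0, 0, 0, 0]]}}

```text
t: 29.57
eef_pos: [0.5474, 0.3116, 0.2058]
tcp_rot: [-0.087, 3.139, 0.0]
contact_force: [0.4, -0.2, -1.4]
gripper_width: 0.235
grasp_force: 59.6
```

Request:
{"op": "step_arm", "data": {"increments": [[0.01, 0.01, 0, 0, 0], [0.01, 0.015, 0, 0, 0], [0.01, 0.015, 0, 0, 0], [0.01, 0.015, 0, 0, 0], [0.01, 0.015, 0, 0, 0]]}}

```text
t: 29.98
eef_pos: [0.4752, 0.3072, 0.2046]
tcp_rot: [0.087, -3.139, 0.002]
contact_force: [0.4, 0.7, -0.6]
gripper_width: 0.233
grasp_force: 59.6
```

Request:
{"op": "step_arm", "data": {"increments": [[0.01, 0.005, 0, 0, 0], [0.01, 0, 0, 0, 0], [0.01, 0, -0.01, -0.02, 0], [0.01, 0.001, -0.02, -0.02, 0], [0.01, 0.001, -0.03, -0.015, 0]]}}

```text
t: 30.4
eef_pos: [0.4744, 0.2504, 0.2618]
tcp_rot: [-0.093, 3.138, 0.007]
contact_force: [1.5, 0.5, -1.6]
gripper_width: 0.235
grasp_force: 59.6
```

Request:
{"op": "step_arm", "data": {"increments": [[0.01, 0.001, -0.036, 0, 0], [0.01, 0.001, -0.036, 0, 0], [0.01, 0.001, -0.036, 0, 0], [0.01, 0, -0.036, 0, 0], [0.01, 0, -0.036, 0, 0]]}}

```text
t: 30.82
eef_pos: [0.4812, 0.0654, 0.2604]
tcp_rot: [-0.086, 3.139, -0.0]
contact_force: [0.5, -0.6, -1.3]
gripper_width: 0.234
grasp_force: 59.6
```

Request:
{"op": "step_arm", "data": {"increments": [[0.01, -0.002, -0.036, 0, 0], [0.01, -0.002, -0.036, 0, 0], [0.01, -0.002, -0.036, 0, 0], [0.01, -0.002, -0.02, 0, 0]]}}

```text
t: 31.15
eef_pos: [0.4961, -0.0657, 0.26]
tcp_rot: [0.077, -3.14, 0.004]
contact_force: [0.4, 0.0, -2.0]
gripper_width: 0.235
grasp_force: 59.6
```

```bash
python3 -c "
from tray import *
go(.5347,-.2785,.22,93);s=r.read_state();print(s['contact_force'],s['grasp_force']);tray()"
```

```text
t31.1 tcp [ 0.4961 -0.0657  0.26  ] yang 92.8 turn -0.2 shift(after turn) mm [ -27.4 -214.4   40.5] q7 1.38 w 0.020
[ 3.90113332e-01  8.60143149e-04 -1.96174765e+00] 59.61138723883778
tray [ 0.4997 -0.3229] ang 6.8 sides [0.1682 0.1694]
(0.04, 0.04) [ 0.5347 -0.2785]
(0.04, -0.04) [ 0.5442 -0.3579]
(-0.04, 0.04) [ 0.4553 -0.2879]
(-0.04, -0.04) [ 0.4647 -0.3674]
```

Request:
{"op": "step_arm", "data": {"increments": [[0.01, -0.004, -0.03, 0, 0], [0.01, -0.005, -0.035, 0, 0], [0.01, -0.005, -0.035, 0, 0], [0.01, -0.005, -0.035, 0, 0], [0.01, -0.005, -0.03, 0, 0]]}}

```text
t: 31.62
eef_pos: [0.5292, -0.2266, 0.2601]
tcp_rot: [-0.084, 3.14, -0.002]
contact_force: [0.2, 0.4, -1.2]
gripper_width: 0.231
grasp_force: 59.6
```

Request:
{"op": "step_arm", "data": {"increments": [[0.01, -0.003, -0.025, 0, -4], [0.01, 0, -0.015, 0, 0], [0.01, 0, 0, 0, 0], [0.01, 0, 0, 0, 0], [0.01, 0, 0, 0, 0]]}}

```text
t: 32.03
eef_pos: [0.535, -0.2606, 0.2601]
tcp_rot: [0.199, -3.135, -0.002]
contact_force: [0.2, 1.3, -0.9]
gripper_width: 0.24
grasp_force: 59.6
```

```bash
python3 -c "
from chk import *
go(.5347,-.2785,.118,96.8);chk()"
```

```text
t32.0 tcp [ 0.535  -0.2606  0.2601] yang 97.3 turn 0.5 shift(after turn) mm [  2.4 -18.  142.1] q7 1.76 w 0.020
[276 288] [ 0.573 -0.235]
[290 344] [ 0.586 -0.418]
[220 351] [ 0.429 -0.421]
[215 297] [ 0.413 -0.252]
```

Request:
{"op": "step_arm", "data": {"increments": [[0.01, 0.0025, -0.018, 0.01, 0], [0.01, 0, 0, 0.03, 0], [0.01, 0, 0, 0.03, 0], [0.01, 0, 0, 0.02, 0], [0.01, 0, 0, 0, 0]]}}

```text
t: 32.5
eef_pos: [0.531, -0.2794, 0.1657]
tcp_rot: [0.199, -3.127, -0.006]
contact_force: [-1.3, 1.4, -1.4]
gripper_width: 0.233
grasp_force: 59.6
```

Request:
{"op": "step_arm", "data": {"increments": [[0.01, 0, 0, 0, 0], [0.01, 0, 0, 0, 0], [0.01, 0, 0, 0, 0]]}}

```text
t: 32.75
eef_pos: [0.5364, -0.281, 0.1721]
tcp_rot: [-0.197, 3.132, -0.003]
contact_force: [0.4, -0.3, -0.7]
gripper_width: 0.235
grasp_force: 59.6
```

```bash
python3 -c "
from chk import *
go(.5347,-.2785,.116,96.8)"
```

```text
t32.8 tcp [ 0.5364 -0.281   0.1721] yang 97.2 turn 0.4 shift(after turn) mm [ 1.6  2.8 56.1] q7 1.71 w 0.020
```

Request:
{"op": "step_arm", "data": {"increments": [[0.01, 0.0015, 0.002, 0.018, 0], [0.01, 0, 0, 0.018, 0], [0.01, 0, 0, 0.012, 0], [0.01, 0, 0, 0.005, 0], [0.01, 0, 0, 0, 0]]}}

```text
t: 33.17
eef_pos: [0.5327, -0.2792, 0.1168]
tcp_rot: [0.197, -3.134, -0.001]
contact_force: [-0.7, 0.4, -1.6]
gripper_width: 0.236
grasp_force: 59.6
```

Request:
{"op": "step_arm", "data": {"increments": [[0.01, 0, 0, 0, 0], [0.01, 0, 0, 0, 0], [0.01, 0, 0, 0, 0]]}}

```text
t: 33.42
eef_pos: [0.5339, -0.2794, 0.1182]
tcp_rot: [-0.196, 3.134, -0.001]
contact_force: [-0.4, -0.4, -1.1]
gripper_width: 0.238
grasp_force: 59.6
```

```bash
python3 -c "
from chk import *
go(.5347,-.2785,.114,96.8)"
```

```text
t33.4 tcp [ 0.5339 -0.2794  0.1182] yang 97.2 turn 0.4 shift(after turn) mm [-0.9  0.8  4.2] q7 1.65 w 0.020
```

Request:
{"op": "step_arm", "data": {"increments": [[0.01, -0.001, 0.001, 0.004, 0], [0.01, 0, 0, 0.001, 0], [0.01, 0, 0, 0, 0]]}}

```text
t: 33.67
eef_pos: [0.5362, -0.2782, 0.1149]
tcp_rot: [-0.197, 3.132, -0.004]
contact_force: [-2.1, 0.5, 11.8]
gripper_width: 0.237
grasp_force: 61.1
```

Request:
{"op": "step_arm", "data": {"increments": [[0.05, 0, 0, 0, 0], [0.05, 0, 0, 0, 0], [0.05, 0, 0, 0, 0], [0.05, 0, 0, -0.015, 0], [0.05, 0, 0, -0.03, 0]]}}

```text
t: 34.08
eef_pos: [0.5306, -0.2773, 0.1541]
tcp_rot: [0.196, -3.128, -0.006]
contact_force: [-0.1, -0.8, -0.3]
gripper_width: 0.589
grasp_force: 0.0
```

Request:
{"op": "step_arm", "data": {"increments": [[0.05, 0, 0, -0.04, 0], [0.05, 0, 0, -0.04, 0], [0.05, 0, 0, -0.03, 4.2], [0.05, 0.002, 0.02, -0.02, 0], [0.05, 0.002, 0.03, 0, 0]]}}

```text
t: 34.5
eef_pos: [0.5304, -0.2322, 0.2919]
tcp_rot: [-0.07, 3.132, -0.008]
contact_force: [0.6, 0.4, -0.1]
gripper_width: 0.582
grasp_force: 0.0
```

Request:
{"op": "step_arm", "data": {"increments": [[0.05, 0, 0.038, 0, 0], [0.05, 0, 0.038, 0, 0], [0.05, 0, 0.038, 0, 0], [0.05, 0, 0.038, 0, 0], [0.05, 0, 0.038, 0, 0]]}}

```text
t: 34.92
eef_pos: [0.5168, -0.0371, 0.2871]
tcp_rot: [0.081, -3.14, 0.0]
contact_force: [1.0, 0.2, -0.3]
gripper_width: 0.585
grasp_force: 0.0
```

Request:
{"op": "step_arm", "data": {"increments": [[0.05, -0.002, 0.038, 0, 0], [0.05, -0.002, 0.038, 0, 0], [0.05, -0.002, 0.038, 0, 0], [0.05, -0.002, 0.038, 0, 0], [0.05, -0.002, 0.038, 0, 0]]}}

```text
t: 35.33
eef_pos: [0.5171, 0.1531, 0.287]
tcp_rot: [0.081, -3.14, 0.001]
contact_force: [0.9, -0.6, -0.1]
gripper_width: 0.587
grasp_force: 0.0
```

Request:
{"op": "step_arm", "data": {"increments": [[0.05, -0.002, 0.038, 0, 0], [0.05, -0.002, 0.038, 0, 0], [0.05, -0.002, 0.038, 0, 0], [0.05, 0, 0, 0, 0], [0.05, 0, 0, 0, 0]]}}

```text
t: 35.75
eef_pos: [0.5164, 0.2692, 0.2872]
tcp_rot: [0.091, -3.14, -0.003]
contact_force: [0.2, -0.7, -0.2]
gripper_width: 0.584
grasp_force: 0.0
```

```bash
python3 -c "
from tray import *
go(.5508,.393,.18,93);tray()"
```

```text
t35.8 tcp [0.5164 0.2692 0.2872] yang 93.3 turn 0.3 shift(after turn) mm [-40.9 121.6 107.3] q7 0.73 w 0.050
tray [ 0.4997 -0.3229] ang 6.8 sides [0.1682 0.1694]
(0.04, 0.04) [ 0.5347 -0.2785]
(0.04, -0.04) [ 0.5442 -0.3579]
(-0.04, 0.04) [ 0.4553 -0.2879]
(-0.04, -0.04) [ 0.4647 -0.3674]
```

Request:
{"op": "step_arm", "data": {"increments": [[0.05, -0.01, 0.031, 0, 0.3], [0.05, -0.01, 0.031, 0, 0], [0.05, -0.01, 0.031, 0.012, 0], [0.05, -0.01, 0.03, 0.012, 0], [0.05, 0, 0, 0, 0]]}}

```text
t: 36.22
eef_pos: [0.5514, 0.3941, 0.2605]
tcp_rot: [0.077, -3.138, -0.005]
contact_force: [-0.6, 0.2, -0.5]
gripper_width: 0.583
grasp_force: 0.0
```

Request:
{"op": "step_arm", "data": {"increments": [[0.05, 0, 0, 0, 0], [0.05, 0, 0, 0, 0], [0.05, 0, 0, 0, 0]]}}

```text
t: 36.47
eef_pos: [0.5526, 0.3878, 0.2633]
tcp_rot: [-0.069, 3.14, -0.003]
contact_force: [0.5, 0.4, -0.5]
gripper_width: 0.584
grasp_force: 0.0
```

```bash
python3 -c "
from tray import *
go(.5508,.393,.18,93)"
```

```text
t36.5 tcp [0.5526 0.3878 0.2633] yang 92.5 turn -0.5 shift(after turn) mm [ 1.5  5.4 83.2] q7 0.56 w 0.050
```

Request:
{"op": "step_arm", "data": {"increments": [[0.05, 0.001, 0.005, 0.015, -0.5], [0.05, 0, 0, 0.02, 0], [0.05, 0, 0, 0.02, 0], [0.05, 0, 0, 0.015, 0], [0.05, 0, 0, 0, 0]]}}

```text
t: 36.88
eef_pos: [0.5489, 0.3923, 0.189]
tcp_rot: [0.086, -3.135, 0.008]
contact_force: [0.4, -0.9, -0.0]
gripper_width: 0.586
grasp_force: 0.0
```

Request:
{"op": "step_arm", "data": {"increments": [[0.05, 0, 0, 0, 0], [0.05, 0, 0, 0, 0], [0.05, 0, 0, 0, 0]]}}

```text
t: 37.13
eef_pos: [0.5511, 0.3963, 0.1946]
tcp_rot: [-0.087, 3.138, 0.003]
contact_force: [-0.5, 0.7, 0.7]
gripper_width: 0.586
grasp_force: 0.0
```

```bash
python3 -c "
from tray import *
go(.5508,.393,.18,93)"
```

```text
t37.1 tcp [0.5511 0.3963 0.1946] yang 93.2 turn 0.2 shift(after turn) mm [ 0.5 -3.3 14.6] q7 0.51 w 0.050
```

Request:
{"op": "step_arm", "data": {"increments": [[0.05, 0.001, -0.0035, 0.014, 0], [0.05, 0, 0, 0, 0], [0.05, 0, 0, 0, 0], [0.05, 0, 0, 0, 0]]}}

```text
t: 37.47
eef_pos: [0.55, 0.3924, 0.1801]
tcp_rot: [-0.087, 3.139, 0.001]
contact_force: [0.7, -0.1, 0.7]
gripper_width: 0.585
grasp_force: 0.0
```

Request:
{"op": "step_arm", "data": {"increments": [[0.01, 0, 0, 0, 0], [0.01, 0, 0, 0, 0], [0.01, 0, 0, 0, 0], [0.01, 0, 0, 0, 0], [0.01, 0, 0, 0, 0]]}}

```text
t: 37.88
eef_pos: [0.55, 0.3932, 0.1804]
tcp_rot: [-0.087, 3.139, 0.003]
contact_force: [0.3, 0.8, 4.3]
gripper_width: 0.234
grasp_force: 60.5
```

Request:
{"op": "step_arm", "data": {"increments": [[0.01, 0, 0, -0.009, 0], [0.01, 0, 0, -0.009, 0], [0.01, 0, 0, -0.008, 0], [0.01, 0, 0, 0, 0], [0.01, 0, 0, 0, 0]]}}

```text
t: 38.3
eef_pos: [0.5499, 0.392, 0.2059]
tcp_rot: [-0.087, 3.139, 0.001]
contact_force: [-0.6, -0.3, -1.3]
gripper_width: 0.233
grasp_force: 59.8
```

Request:
{"op": "step_arm", "data": {"increments": [[0.01, 0.01, 0, 0, 0], [0.01, 0.015, 0, 0, 0], [0.01, 0.015, 0, 0, 0], [0.01, 0.015, 0, 0, 0], [0.01, 0.015, 0, 0, 0]]}}

```text
t: 38.72
eef_pos: [0.4778, 0.3874, 0.2045]
tcp_rot: [0.088, -3.139, 0.002]
contact_force: [-1.1, -0.1, -1.8]
gripper_width: 0.235
grasp_force: 59.8
```

Request:
{"op": "step_arm", "data": {"increments": [[0.01, 0.005, 0, 0, 0], [0.01, 0, 0, 0, 0], [0.01, 0, -0.01, -0.02, 0], [0.01, 0.003, -0.02, -0.02, 0], [0.01, 0.003, -0.03, -0.015, 0]]}}

```text
t: 39.13
eef_pos: [0.4727, 0.3305, 0.2617]
tcp_rot: [-0.092, 3.139, 0.007]
contact_force: [0.8, -0.2, 0.3]
gripper_width: 0.235
grasp_force: 59.8
```

Request:
{"op": "step_arm", "data": {"increments": [[0.01, 0.003, -0.036, 0, 0], [0.01, 0.003, -0.036, 0, 0], [0.01, 0.003, -0.036, 0, 0], [0.01, 0.003, -0.036, 0, 0], [0.01, 0.003, -0.036, 0, 0]]}}

```text
t: 39.55
eef_pos: [0.4677, 0.1449, 0.2603]
tcp_rot: [-0.086, 3.14, -0.0]
contact_force: [0.6, -0.4, -1.9]
gripper_width: 0.231
grasp_force: 59.8
```

Request:
{"op": "step_arm", "data": {"increments": [[0.01, 0.003, -0.036, 0, 0], [0.01, 0.003, -0.036, 0, 0], [0.01, 0.003, -0.036, 0, 0], [0.01, 0.003, -0.036, 0, 0], [0.01, 0.003, -0.036, 0, 0]]}}

```text
t: 39.97
eef_pos: [0.4625, -0.036, 0.2605]
tcp_rot: [-0.086, 3.139, -0.001]
contact_force: [0.9, -0.5, -1.1]
gripper_width: 0.235
grasp_force: 59.8
```

```bash
python3 -c "
from tray import *
go(.4553,-.2879,.22,93);s=r.read_state();print(s['contact_force'],s['grasp_force']);tray()"
```

```text
t40.0 tcp [ 0.4625 -0.036   0.2605] yang 93.1 turn 0.1 shift(after turn) mm [  20.4 -251.2   40.6] q7 1.34 w 0.020
[ 0.88624516 -0.48971998 -1.13447913] 59.792390445945784
tray [ 0.4997 -0.3229] ang 6.8 sides [0.1682 0.1694]
(0.04, 0.04) [ 0.5347 -0.2785]
(0.04, -0.04) [ 0.5442 -0.3579]
(-0.04, 0.04) [ 0.4553 -0.2879]
(-0.04, -0.04) [ 0.4647 -0.3674]
```

Request:
{"op": "step_arm", "data": {"increments": [[0.01, 0.003, -0.036, 0, 0], [0.01, 0.003, -0.036, 0, 0], [0.01, 0.003, -0.036, 0, 0], [0.01, 0.003, -0.036, 0, 0], [0.01, 0.003, -0.035, 0, 0]]}}

```text
t: 40.43
eef_pos: [0.4571, -0.2157, 0.2604]
tcp_rot: [-0.085, 3.14, -0.001]
contact_force: [1.0, 1.0, -2.0]
gripper_width: 0.237
grasp_force: 59.9
```

Request:
{"op": "step_arm", "data": {"increments": [[0.01, 0.003, -0.03, 0, -3.8], [0.01, 0.001, -0.018, 0, 0], [0.01, 0, 0, 0, 0], [0.01, 0, 0, 0, 0], [0.01, 0, 0, 0, 0]]}}

```text
t: 40.85
eef_pos: [0.4572, -0.2604, 0.2601]
tcp_rot: [-0.192, 3.136, 0.001]
contact_force: [-0.1, -0.3, -1.5]
gripper_width: 0.233
grasp_force: 59.8
```

```bash
python3 -c "
from chk import *
go(.4553,-.2879,.118,96.8);chk()"
```

```text
t40.9 tcp [ 0.4572 -0.2604  0.2601] yang 97.0 turn 0.2 shift(after turn) mm [  5.1 -27.2 142.1] q7 1.84 w 0.020
[271 283] [ 0.561 -0.214]
[290 344] [ 0.586 -0.418]
[220 351] [ 0.429 -0.421]
[215 297] [ 0.413 -0.252]
```

Request:
{"op": "step_arm", "data": {"increments": [[0.01, 0.005, -0.027, 0, 0], [0.01, 0, 0, 0.03, 0], [0.01, 0, 0, 0.03, 0], [0.01, 0, 0, 0.02, 0], [0.01, 0, 0, 0, 0]]}}

```text
t: 41.32
eef_pos: [0.4523, -0.2859, 0.1766]
tcp_rot: [0.195, -3.129, -0.008]
contact_force: [-1.0, 0.3, -1.7]
gripper_width: 0.232
grasp_force: 59.9
```

Request:
{"op": "step_arm", "data": {"increments": [[0.01, 0, 0, 0, 0], [0.01, 0, 0, 0, 0], [0.01, 0, 0, 0, 0]]}}

```text
t: 41.57
eef_pos: [0.4569, -0.2885, 0.182]
tcp_rot: [-0.193, 3.133, -0.003]
contact_force: [-0.1, 0.6, -0.8]
gripper_width: 0.231
grasp_force: 59.8
```

```bash
python3 -c "
from chk import *
go(.4553,-.2879,.116,96.8)"
```

```text
t41.6 tcp [ 0.4569 -0.2885  0.182 ] yang 97.0 turn 0.2 shift(after turn) mm [ 1.7  0.9 66. ] q7 1.79 w 0.020
```

Request:
{"op": "step_arm", "data": {"increments": [[0.01, 0.0015, 0.001, 0.02, 0], [0.01, 0, 0, 0.02, 0], [0.01, 0, 0, 0.018, 0], [0.01, 0, 0, 0.005, 0], [0.01, 0, 0, 0, 0]]}}

```text
t: 41.98
eef_pos: [0.4535, -0.2877, 0.1172]
tcp_rot: [0.191, -3.135, -0.0]
contact_force: [-0.0, -0.2, -0.7]
gripper_width: 0.238
grasp_force: 59.8
```

Request:
{"op": "step_arm", "data": {"increments": [[0.01, 0, 0, 0, 0], [0.01, 0, 0, 0, 0], [0.01, 0, 0, 0, 0]]}}

```text
t: 42.23
eef_pos: [0.4547, -0.2883, 0.1186]
tcp_rot: [-0.191, 3.134, -0.002]
contact_force: [0.8, -0.5, -1.4]
gripper_width: 0.232
grasp_force: 59.8
```

```bash
python3 -c "
from chk import *
go(.4553,-.2879,.114,96.8)"
```

```text
t42.2 tcp [ 0.4547 -0.2883  0.1186] yang 97.0 turn 0.2 shift(after turn) mm [-0.7  0.3  4.6] q7 1.71 w 0.020
```

Request:
{"op": "step_arm", "data": {"increments": [[0.01, -0.001, 0, 0.004, 0], [0.01, 0, 0, 0.001, 0], [0.01, 0, 0, 0, 0]]}}

```text
t: 42.48
eef_pos: [0.4569, -0.2878, 0.1148]
tcp_rot: [-0.192, 3.132, -0.004]
contact_force: [-1.4, 1.7, 14.2]
gripper_width: 0.235
grasp_force: 61.7
```

Request:
{"op": "step_arm", "data": {"increments": [[0.05, 0, 0, 0, 0], [0.05, 0, 0, 0, 0], [0.05, 0, 0, 0, 0], [0.05, 0, 0, -0.015, 0], [0.05, 0, 0, -0.03, 0]]}}

```text
t: 42.9
eef_pos: [0.4518, -0.2867, 0.1547]
tcp_rot: [0.191, -3.129, -0.007]
contact_force: [0.4, -0.5, -0.6]
gripper_width: 0.587
grasp_force: 0.0
```

Request:
{"op": "step_arm", "data": {"increments": [[0.05, 0, 0, -0.04, 0], [0.05, 0, 0, -0.04, 0], [0.05, 0, 0, -0.04, 0], [0.05, -0.01, 0.02, -0.03, 7], [0.05, -0.01, 0.038, 0, 7]]}}

```text
t: 43.32
eef_pos: [0.4755, -0.2347, 0.3134]
tcp_rot: [0.216, 3.122, -0.01]
contact_force: [1.2, -0.8, -0.5]
gripper_width: 0.583
grasp_force: 0.0
```

Request:
{"op": "step_arm", "data": {"increments": [[0.05, -0.01, 0.038, 0, 7], [0.05, -0.01, 0.038, 0, 7], [0.05, -0.01, 0.038, 0, 7], [0.05, -0.01, 0.038, 0, 7], [0.05, 0, 0, 0, 7]]}}

```text
t: 43.73
eef_pos: [0.5554, -0.0933, 0.308]
tcp_rot: [1.085, 2.945, 0.012]
contact_force: [1.1, 1.6, 0.6]
gripper_width: 0.59
grasp_force: 0.0
```

Request:
{"op": "step_arm", "data": {"increments": [[0.05, 0, 0, 0, 7], [0.05, 0, 0, 0, 7], [0.05, 0, 0, 0, 7], [0.05, 0, 0, 0, 7], [0.05, 0, 0, 0, 0]]}}

```text
t: 44.15
eef_pos: [0.5504, -0.1023, 0.3069]
tcp_rot: [-1.776, -2.591, 0.001]
contact_force: [0.3, -0.5, -0.0]
gripper_width: 0.586
grasp_force: 0.0
```

```bash
python3 -c "
from tray import *
go(.664,-.105,.221,10);tray()
T=optics.camera('top');S=optics.camera('side')
a=cv2.resize(T['color'][140:310,230:430],None,fx=2,fy=2);b=cv2.resize(S['color'][190:360,180:380],None,fx=2,fy=2);cv2.imwrite('pics/ab.png',np.hstack([a,b]))"
```

```text
t44.1 tcp [ 0.5504 -0.1023  0.3069] yang 21.1 turn 11.1 shift(after turn) mm [-22.4 111.4  85.8] q7 0.30 w 0.050
tray [ 0.4997 -0.3229] ang 6.8 sides [0.1682 0.1694]
(0.04, 0.04) [ 0.5347 -0.2785]
(0.04, -0.04) [ 0.5442 -0.3579]
(-0.04, 0.04) [ 0.4553 -0.2879]
(-0.04, -0.04) [ 0.4647 -0.3674]
```

View pics/ab.png

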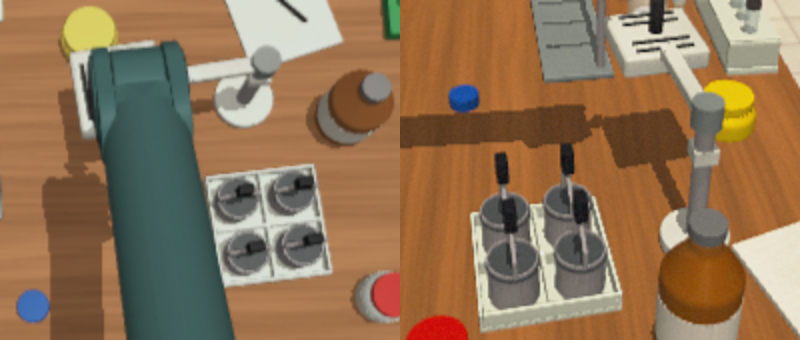

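```bash
python3 -c "
from tray import *
S=optics.camera('side');g=S['color'].max(2);m=g<50;m[:160]=0;m[225:]=0;m[:,:285]=0;m[:,340:]=0
for b in blobs(S,m,30): print(b, onz(S,b[1][0],b[1][1],.226).round(4))
go(.6685,-.1025,.221,9)"
```

```text
([300, 189, 13, 18, 115], [307.8, 197.6]) [ 0.6713 -0.1036  0.226 ]
t44.4 tcp [ 0.5505 -0.1024  0.3071] yang 21.4 turn 12.4 shift(after turn) mm [-18.6 116.5  86. ] q7 0.31 w 0.050
```

Request:
{"op": "step_arm", "data": {"increments": [[0.05, 0, 0, 0, 6], [0.05, 0, 0, 0, 6.2], [0.05, -0.006, 0.039, 0, 0], [0.05, -0.006, 0.039, 0, 0], [0.05, -0.006, 0.038, 0, 0]]}}

```text
t: 44.77
eef_pos: [0.6689, -0.1023, 0.3073]
tcp_rot: [2.038, 2.391, -0.001]
contact_force: [0.7, 0.6, 0.2]
gripper_width: 0.588
grasp_force: 0.0
```

Request:
{"op": "step_arm", "data": {"increments": [[0.05, 0, 0, 0, 0], [0.05, 0, 0, 0, 0], [0.05, 0, 0, 0, 0], [0.05, 0, 0, 0, 0]]}}

```text
t: 45.1
eef_pos: [0.6668, -0.1021, 0.3071]
tcp_rot: [-2.038, -2.39, 0.001]
contact_force: [0.4, 0.1, -0.3]
gripper_width: 0.588
grasp_force: 0.0
```

```bash
python3 -c "
from tray import *
go(.669,-.1035,.221,9)"
```

```text
t45.1 tcp [ 0.6668 -0.1021  0.3071] yang 9.1 turn 0.1 shift(after turn) mm [-1.7  2.1 86.1] q7 0.06 w 0.050
```

Request:
{"op": "step_arm", "data": {"increments": [[0.05, -0.0017, 0.002, 0.02, 0], [0.05, 0, 0, 0.025, 0], [0.05, 0, 0, 0.025, 0], [0.05, 0, 0, 0.015, 0], [0.05, 0, 0, 0, 0]]}}

```text
t: 45.52
eef_pos: [0.666, -0.1038, 0.2187]
tcp_rot: [-2.035, -2.385, 0.008]
contact_force: [0.1, -0.9, -0.2]
gripper_width: 0.582
grasp_force: 0.0
```

Request:
{"op": "step_arm", "data": {"increments": [[0.05, 0, 0, 0, 0], [0.05, 0, 0, 0, 0], [0.05, 0, 0, 0, 0]]}}

```text
t: 45.77
eef_pos: [0.6712, -0.1033, 0.2243]
tcp_rot: [2.037, 2.388, 0.003]
contact_force: [0.6, 0.5, 0.1]
gripper_width: 0.586
grasp_force: 0.0
```

```bash
python3 -c "
from tray import *
go(.669,-.1035,.221,9)"
```

```text
t45.8 tcp [ 0.6712 -0.1033  0.2243] yang 9.1 turn 0.1 shift(after turn) mm [ 0.1 -2.2  3.3] q7 0.03 w 0.050
```

Request:
{"op": "step_arm", "data": {"increments": [[0.05, 0, -0.002, 0.002, 0], [0.05, 0, 0, 0, 0], [0.01, 0, 0, 0, 0], [0.01, 0, 0, 0, 0], [0.01, 0, 0, 0, 0]]}}

```text
t: 46.18
eef_pos: [0.6689, -0.1034, 0.221]
tcp_rot: [2.038, 2.389, 0.002]
contact_force: [1.4, -1.4, 1.0]
gripper_width: 0.196
grasp_force: 58.6
```

Request:
{"op": "step_arm", "data": {"increments": [[0.01, 0, 0, 0, 0], [0.01, 0, 0, 0, 0], [0.01, 0, 0, 0, 0]]}}

```text
t: 46.43
eef_pos: [0.669, -0.1034, 0.221]
tcp_rot: [2.038, 2.389, 0.002]
contact_force: [-0.6, 0.4, 5.0]
gripper_width: 0.195
grasp_force: 58.6
```

Request:
{"op": "step_arm", "data": {"increments": [[0.01, -0.0003, -0.007, 0, -2], [0.01, -0.0008, -0.0174, 0, -5], [0.01, -0.0008, -0.0174, 0, -5], [0.01, -0.0008, -0.0174, 0, -5], [0.01, -0.0008, -0.0174, 0, -5]]}}

```text
t: 46.85
eef_pos: [0.5975, -0.1285, 0.2209]
tcp_rot: [1.537, 2.738, 0.005]
contact_force: [1.5, 1.1, 2.7]
gripper_width: 0.2
grasp_force: 59.7
```

```bash
python3 -c "
from tray import *
s=r.read_state();p=s['eef_pos'][:2]-[.698,-.300];print('arm ang',np.degrees(np.arctan2(p[1],p[0])),np.linalg.norm(p))
go(.669,-.1035,.221,9)"
```

```text
arm ang 120.36372952952257 0.1988045341883146
t46.9 tcp [ 0.5975 -0.1285  0.2209] yang 31.4 turn 22.4 shift(after turn) mm [13.5 74.5  0.2] q7 0.41 w 0.017
```

Request:
{"op": "step_arm", "data": {"increments": [[0.01, -0.0008, -0.0174, 0, -5], [0.01, -0.0008, -0.0174, 0, -5], [0.01, -0.0008, -0.0174, 0, -5], [0.01, -0.0008, -0.0174, 0, -5], [0.01, -0.0008, -0.0174, 0, -5]]}}

```text
t: 47.27
eef_pos: [0.5339, -0.1877, 0.2209]
tcp_rot: [-0.908, -3.007, -0.004]
contact_force: [-0.4, 2.9, 5.6]
gripper_width: 0.196
grasp_force: 59.9
```

Request:
{"op": "step_arm", "data": {"increments": [[0.01, -0.0008, -0.0174, 0, -5], [0.01, -0.0008, -0.0174, 0, -5], [0.01, -0.0008, -0.0174, 0, -5], [0.01, -0.0008, -0.0174, 0, -5], [0.01, 0, 0, 0, 0]]}}

```text
t: 47.68
eef_pos: [0.5038, -0.2567, 0.2208]
tcp_rot: [-0.381, -3.115, 0.004]
contact_force: [-5.1, 1.5, 9.7]
gripper_width: 0.201
grasp_force: 60.4
```

```bash
python3 -c "
from tray import *
s=r.read_state();p=s['eef_pos'][:2]-[.698,-.300];print('arm ang',np.degrees(np.arctan2(p[1],p[0])),np.linalg.norm(p))
go(.669,-.1035,.221,9)"
```

```text
arm ang 167.43602725108104 0.1989184555805462
t47.7 tcp [ 0.5038 -0.2567  0.2208] yang 76.0 turn 67.0 shift(after turn) mm [125.5 187.1  -1.1] q7 1.34 w 0.017
```

Request:
{"op": "step_arm", "data": {"increments": [[0.01, -0.0003, -0.0105, 0, -3], [0.01, 0, 0, 0, 0]]}}

```text
t: 47.85
eef_pos: [0.5022, -0.2647, 0.2208]
tcp_rot: [-0.298, -3.124, 0.002]
contact_force: [-4.2, 2.2, 9.9]
gripper_width: 0.193
grasp_force: 60.4
```

Request:
{"op": "step_arm", "data": {"increments": [[0.01, -0.0003, -0.0105, 0, -3], [0.01, 0, 0, 0, 0]]}}

```text
t: 48.02
eef_pos: [0.5007, -0.2751, 0.2209]
tcp_rot: [-0.216, -3.131, 0.002]
contact_force: [-4.9, 1.3, 9.0]
gripper_width: 0.196
grasp_force: 60.4
```

```bash
python3 -c "
from tray import *
s=r.read_state();p=s['eef_pos'][:2]-[.698,-.300];print('arm ang',np.degrees(np.arctan2(p[1],p[0])),np.linalg.norm(p),s['torque'])
go(.669,-.1035,.221,9)"
```

```text
arm ang 172.8002924323813 0.19889261508148148 [0.33140604 0.9271754  0.3429985 ]
t48.0 tcp [ 0.5007 -0.2751  0.2209] yang 82.1 turn 73.1 shift(after turn) mm [143.1 193.1  -0.9] q7 1.46 w 0.017
```

Free past its starting angle; keep on to the stop.

Request:
{"op": "step_arm", "data": {"increments": [[0.01, -0.0003, -0.0105, 0, -3], [0.01, -0.0003, -0.0105, 0, -3], [0.01, 0, 0, 0, 0]]}}

```text
t: 48.27
eef_pos: [0.4992, -0.2968, 0.2208]
tcp_rot: [-0.052, -3.138, 0.002]
contact_force: [-4.5, 0.9, 9.3]
gripper_width: 0.201
grasp_force: 60.4
```

Request:
{"op": "step_arm", "data": {"increments": [[0.01, -0.0003, -0.0105, 0, -3], [0.01, 0, 0, 0, 0]]}}

```text
t: 48.43
eef_pos: [0.4993, -0.3069, 0.2209]
tcp_rot: [0.031, -3.139, 0.002]
contact_force: [-3.8, 0.3, 9.8]
gripper_width: 0.195
grasp_force: 60.3
```

Request:
{"op": "step_arm", "data": {"increments": [[0.01, -0.0002, -0.007, 0, -2], [0.01, 0, 0, 0, 0]]}}

```text
t: 48.6
eef_pos: [0.4995, -0.3123, 0.2209]
tcp_rot: [0.085, -3.137, -0.001]
contact_force: [-4.0, 1.1, 8.8]
gripper_width: 0.197
grasp_force: 60.3
```

```bash
python3 -c "
from tray import *
s=r.read_state();p=s['eef_pos'][:2]-[.698,-.300];print('arm ang',np.degrees(np.arctan2(p[1],p[0])),np.linalg.norm(p),s['torque'])
go(.669,-.1035,.221,9)"
```

```text
arm ang -176.46271041805338 0.19887843157801074 [0.31055086 0.91322286 0.31171362]
t48.6 tcp [ 0.4995 -0.3123  0.2209] yang 93.1 turn 84.1 shift(after turn) mm [179.7 200.1  -0.7] q7 1.68 w 0.017
```

Request:
{"op": "step_arm", "data": {"increments": [[0.01, 0, -0.006, 0, -1.5], [0.01, 0, 0, 0, 0]]}}

```text
t: 48.77
eef_pos: [0.4995, -0.3122, 0.2208]
tcp_rot: [0.128, -3.133, -0.013]
contact_force: [-5.5, 9.3, 13.4]
gripper_width: 0.197
grasp_force: 60.7
```

Request:
{"op": "step_arm", "data": {"increments": [[0.01, 0, -0.006, 0, -1], [0.01, 0, 0, 0, 0]]}}

```text
t: 48.93
eef_pos: [0.4994, -0.3122, 0.2208]
tcp_rot: [0.157, -3.13, -0.026]
contact_force: [-8.5, 17.1, 15.7]
gripper_width: 0.198
grasp_force: 61.1
```

Request:
{"op": "step_arm", "data": {"increments": [[0.01, 0, -0.005, 0, 0], [0.01, 0, 0, 0, 0]]}}

```text
t: 49.1
eef_pos: [0.4994, -0.3121, 0.2208]
tcp_rot: [0.16, -3.127, -0.036]
contact_force: [-9.7, 25.1, 19.3]
gripper_width: 0.198
grasp_force: 61.4
```

Request:
{"op": "step_arm", "data": {"increments": [[0.01, 0, 0.006, 0, 0], [0.01, 0, 0.005, 0, 0], [0.01, 0, 0, 0, 0]]}}

```text
t: 49.35
eef_pos: [0.4995, -0.3122, 0.2208]
tcp_rot: [0.155, -3.133, -0.01]
contact_force: [-5.0, 8.9, 10.0]
gripper_width: 0.199
grasp_force: 60.6
```

Request:
{"op": "step_arm", "data": {"increments": [[0.05, 0, 0, 0, 0], [0.05, 0, 0, 0, 0], [0.05, 0, 0, 0, 0], [0.05, 0, 0, 0, 0]]}}

```text
t: 49.68
eef_pos: [0.5007, -0.319, 0.2198]
tcp_rot: [0.151, -3.137, 0.0]
contact_force: [0.1, 0.7, 0.1]
gripper_width: 0.582
grasp_force: 0.0
```

Request:
{"op": "step_arm", "data": {"increments": [[0.05, 0, 0, -0.015, 0], [0.05, 0, 0, -0.025, 0], [0.05, 0, 0, -0.035, 0], [0.05, 0, 0, -0.035, 0], [0.05, 0, 0.03, 0, 0]]}}

```text
t: 50.1
eef_pos: [0.5024, -0.2967, 0.3365]
tcp_rot: [-0.135, 3.127, -0.014]
contact_force: [0.7, -0.7, -0.2]
gripper_width: 0.586
grasp_force: 0.0
```

Request:
{"op": "step_arm", "data": {"increments": [[0.05, 0, 0.038, 0, 0], [0.05, 0, 0.038, 0, 0], [0.05, 0, 0.038, 0, 0], [0.05, 0, 0.038, 0, 0], [0.05, 0, 0.038, 0, 0]]}}

```text
t: 50.52
eef_pos: [0.4793, -0.0982, 0.3302]
tcp_rot: [-0.15, 3.138, -0.001]
contact_force: [0.7, 0.4, 0.7]
gripper_width: 0.583
grasp_force: 0.0
```

Request:
{"op": "step_arm", "data": {"increments": [[0.05, 0, 0.03, 0, 0], [0.05, 0, 0, 0, 0], [0.05, 0, 0, 0, 0], [0.05, 0, 0, 0, 0]]}}

```text
t: 50.85
eef_pos: [0.477, -0.0704, 0.3302]
tcp_rot: [0.151, -3.138, 0.001]
contact_force: [0.1, 0.3, -0.5]
gripper_width: 0.587
grasp_force: 0.0
```

```bash
python3 -c "
from tray import *
go(.5,0,.3);tray()
T=optics.camera('top');S=optics.camera('side')
a=cv2.resize(T['color'][140:310,200:440],None,fx=1.66,fy=1.66);b=cv2.resize(S['color'][190:360,180:380],None,fx=2,fy=1.66)
cv2.imwrite('pics/end.png',np.hstack([a,b[:a.shape[0]]]))"
```

```text
t50.9 tcp [ 0.477  -0.0704  0.3302] yang 95.5 turn 0.0 shift(after turn) mm [-29.6  67.9  30.1] q7 1.46 w 0.050
tray [ 0.5486 -0.3245] ang 6.4 sides [0.1751 0.2667]
(0.04, 0.04) [ 0.5839 -0.2803]
(0.04, -0.04) [ 0.5927 -0.3598]
(-0.04, 0.04) [ 0.5044 -0.2892]
(-0.04, -0.04) [ 0.5132 -0.3687]
```

View pics/end.png

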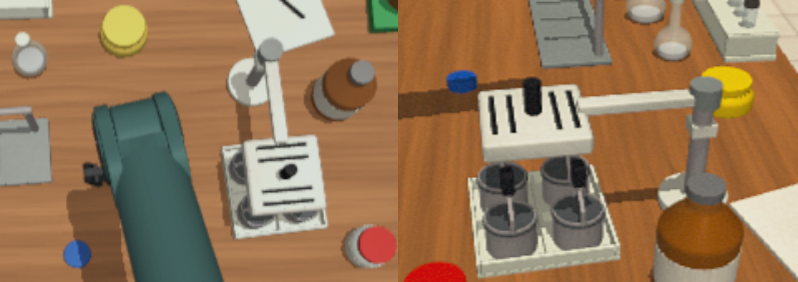

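```bash
python3 -c "
from chk import *
chk(); print(r.close_job())"
```

```text
[276 289] [ 0.573 -0.238]
[290 345] [ 0.586 -0.421]
[220 351] [ 0.429 -0.421]
[215 297] [ 0.413 -0.252]
the job is handed in; nothing more can be done
None
```

The lamp was swung to its parking stop, all four cans now stand upright in their own tray bays, and the lamp is back at its home stop over the unmoved tray; the job is handed in at about 51 s, with no verdict returned.

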